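# Clamp a brass band for grinding and lock the jaw

### The job

Clamp the brass band for grinding: slide the jaw by its knob or body gently towards the V-block until the band is seated against both faces of the V and the jaw's sprung pad is held partly pressed in against it. Then lock the jaw: turn the cross knob clockwise until the resistance rises sharply, and from that point add one eighth of a turn (45 degrees), no more. Let go with the band still clamped, and leave the other things on the bench alone.

Things in the scene. Friction and masses are not known exactly. Their poses are not given: they have to be found in the camera images.
- fixture: the fixture, a fixed dark steel plate 130 mm (x) by 310 mm (y) and 14 mm thick on the bench, smooth and oiled; origin: centre of its underside. Its y axis is the line along which the jaw slides; the V-block stands at its -y end, 38 mm high above the plate, and opens to +y.
- v_seat (a point): the point on the plate's top where the band's centre comes to lie when the band rests against both faces of the V; axes as the fixture.
- band: the work: a loose brass band (short tube), 70 mm outside diameter, 34 mm high, 3.5 mm wall, about 0.2 kg, standing on the plate between V-block and jaw; origin: centre of its underside.
- jaw: the sliding jaw, a grey block 80 mm (x) by 56 mm (y) by 34 mm high on guide bars; it slides along the fixture's y axis only (towards the V is -y), resists with about 5 N of rail friction and stays where it is left. Origin: centre of its underside, on the knob's axis, 14.5 mm above the bench; axes as the fixture.
- pad: the jaw's sprung steel pad plate on its -y side, 56 mm wide, 8 mm thick, 30 mm high; 8 mm of travel into the jaw, spring about 1.2 N per mm (10 N when fully in). Origin: mid-thickness, level with the jaw's underside, 42 mm from the jaw's origin when not pressed. Its face meets the band when the jaw's origin is 81 mm from the band's centre along the fixture's y.
- knob_grip (a point): centre of the black cross-shaped lock knob on top of the jaw, on its vertical axis, at grip height (81 mm above the bench; the knob reaches from 14 mm below to 12 mm above it; its underside is 18 mm above the jaw block). Four lobes along this frame's x and y, 20 mm wide with flat ends, 50 mm across opposite ends. Tightens clockwise from above; stays where it is left.
- washer_top (a point): top centre of the steel washer under the knob, 30 mm across, 42 mm above the jaw's origin. The slack knob first turns freely (0.04 N m) for an unknown 0.6 to 2.2 rad; from the snug point on it resists with about 0.7 N m and draws the washer down 2 mm per full turn (0.25 mm for an eighth of a turn, too little to measure).
- spare_ring: a loose wider brass ring, 84 mm across, 22 mm high, lying flat on the bench close to the plate: not the work; a bystander to be left alone (origin: centre of its underside).
- wrench: a steel open-ended wrench lying on the bench; a bystander to be left alone (origin: a point on its underside).
- wood_block: a light wood block 100 x 55 x 45 mm; a bystander to be left alone (origin: centre of its underside).
- abrasive_disc: a reddish abrasive disc, 100 mm across, 5 mm thick, lying flat; a bystander to be left alone (origin: centre of its underside).
- brush: a hand brush lying on the bench; a bystander to be left alone (origin: a point on its underside).
- oil_can: an upright steel can, 60 mm across, 120 mm high; a bystander to be left alone (origin: centre of its underside).
- hammer: a hammer lying on the bench; a bystander to be left alone (origin: a point on its underside).
Mind the look-alikes: they are no part of the job. Leave any pink or purple look-alike of the band alone.

How it is judged:
By the outcome, as a careful person would: the job done as asked, in the order asked, and still so for the second after the job is handed in, with the robot touching nothing.
It also fails if it takes over 72 s, if anything falls off the work surface, if the arm or the gripper's body presses on something with over 40 N, if the wrist force passes 120 N, or if a joint passes its speed limit or range.

### The arm

A 7-joint arm with a two-finger parallel gripper is mounted at the origin on the work surface. World frame = base frame: x ahead of the robot, y to its left, z up, the work surface at z = 0. Lengths are in mm, angles in rad, forces in N, time in s.
With the tool pointing down it reaches from about 400 to 875 mm from the base axis. Payload 4.4 kg.
Tool frame: the origin (TCP) lies at the very end of the fingers, on their centre line; the grasp point (between the pads) lies 19 mm behind it; y points along the fingers, z is the direction in which the jaws open and shut, and the axes are right-handed (so a half turn about y gives the same grasp; the last joint's range is limited). The gripper opens to 85 mm and grips with 20 to 120 N. Pads are 22 mm wide; open, the fingers measure 114 mm over their backs; the gripper's body (76 mm by 85 mm) begins 54 mm behind the grasp point. The pads swing forward as they close: fully open they stand 13 mm farther back than shut.
Start: joints at [1.232, 0.628, 0.038, 1.517, -0.027, 0.996, -0.02], TCP at [175.156, -625.97, 231.313] pointing down, gripper open.
Joint ranges: [-3.06, 3.06], [-0.37, 2.12], [-1.25, 1.32], [0.18, 2.47], [-1.1, 4.24], [0.23, 1.98], [-2.94, 2.94]. Speed limits (rad/s): [2.57, 2.57, 3.14, 3.14, 3.14, 3.14, 3.14].

### API

Orientations are given as [roll, pitch, yaw] about the fixed x, y, z axes, in that order (R = Rz(yaw) Ry(pitch) Rx(roll)).
In Python, from cell import ctrl, imaging, finish_job gives the robot as it stands.
- The arm moves only by the shell command python3 -m inch 'ROWS'. ROWS is JSON, one flat list of numbers, 7 for each row, row after row: the opening, from 0 (shut) to 1 (fully open), then the shift along the tool's x, y, z in cm, then the turn, a rotation vector about the tool's x, y, z in degrees. A call has 1 to 12 rows; each row is the pose to reach, as a shift and turn from the pose commanded when the call began, along the tool's axes at that moment; what a row does not reach only later rows make up. A row lasts 1/10 s, in which the tool goes at most 50 mm and 8.59 degrees, less where a joint would pass 70% of its speed; a pose out of reach is approached as far as the arm can. A call with a gripper value outside its range is refused whole. The fingers move at their own pace and stop on an object; the grip force is fixed at half the most. Time passes only in rows, so rows that repeat a pose let the fingers close. It gives the time, the measured TCP pose, the force and the opening at its end, in the units of the state.
- ctrl.read_state(): the state, without advancing time (a new reading comes with each control period).
- imaging.get_image(name): name is "side" or "top" or "wrist"; returns a dict with "img" (384x512x3 uint8, red, green, blue), "fx", "fy", "cx", "cy" (pixels), "dist" ([k1, k2, p1, p2, k3] as OpenCV has them; the pictures are not rectified), "R" (3x3) and "t" (3): a world point X has camera coordinates R X + t. Camera axes: x right, y down, z forward; pixel columns grow to the right and rows downward; lengths in mm; the calibration is good to about 2 mm. A picture is of the moment at which its call begins. There is no depth.
- finish_job(): hands the job in, once; it reports no verdict.
The state is a dict: "clock": time; "qpos": joint angles; "qd": joint speeds; "tau": joint torques, N m; "eef_pos": TCP position; "tool_rot": TCP orientation; "force": force on the tool from outside, world axes, zero at the start; "torque": the same for the moment, N m; "width": finger opening in mm.
Only numpy, scipy, OpenCV 4.12 (cv2) and the standard library are available. Lean on these libraries where they do the work, as an engineer would, in place of code of your own. Each camera call takes 0.05 s, during which the arm holds its last target.

## Working session

There is one attempt and no reset: what is moved stays moved. The work goes in short steps, Python scripts to look and compute and a shell command to move; the robot and the scene stay as the last step left them, time stands still between calls to the robot, and variables do not carry over. Pictures are saved under pics/ and viewed, and the job is handed in when it is done.

```bash
ls; mkdir -p pics; python3 - <<'E'
from cell import ctrl, imaging
import cv2,pickle
s=ctrl.read_state()
for k,v in s.items(): print(k,v)
for n in ("side","top","wrist"):
    d=imaging.get_image(n); pickle.dump(d,open(f"pics/{n}0.pkl","wb"))
    cv2.imwrite(f"pics/{n}0.png",cv2.resize(d["img"][:,:,::-1],(800,600)))
    print(n,d["fx"],d["cx"],d["cy"],d["dist"],d["R"],d["t"])
E
```

```text
pics
clock 0.0
qpos [ 1.23218503  0.6293566   0.03841878  1.5184178  -0.02702211  0.99627889
 -0.02000273]
qd [ 8.74159757e-04 -6.42713814e-04  2.90039480e-04 -9.23031530e-05
 -1.74391781e-03  3.14576108e-04  1.44605165e-04]
tau [ 6.29326018e-05 -5.63419175e+01  1.22631177e+00 -1.93451160e+01
  1.09681534e-02  1.03109048e-02  2.19728065e-06]
eef_pos [ 175.00728842 -625.32440285  230.36594659]
tool_rot [-1.57274000e+00  4.96299428e-06 -2.86877851e+00]
force [-0.44764019  0.04364664  0.2763757 ]
torque [-0.01699513 -0.0130261  -0.00015056]
width 85.25408451053677
side 394.09014737660783 252.41130305431017 191.85510656611518 [-0.11413306  0.          0.          0.          0.        ] [[-0.97158147 -0.23668194 -0.00333297]
 [-0.14196411  0.59391557 -0.79190308]
 [ 0.18940866 -0.7689252  -0.6106377 ]] [ 508.51993424  166.56934002 1009.8701526 ]
top 467.75131605426867 258.04919049284894 186.7953066605392 [-0.14115335  0.          0.          0.          0.        ] [[ 0.00692933 -0.99997219  0.00275836]
 [-0.99001223 -0.00724869 -0.14079503]
 [ 0.14081111 -0.0017552  -0.99003492]] [ -71.13379834  536.96325862 1264.79289911]
wrist 270.51474405315486 253.46933363227637 193.01702688628015 [-0.03679065  0.          0.          0.          0.        ] [[ 0.27006822 -0.96283982 -0.00162284]
 [-0.9174705  -0.25785308  0.30291857]
 [-0.29208052 -0.08031977 -0.95301506]] [-649.12878354  -40.54661821  379.23503248]
```

View pics/side0.png

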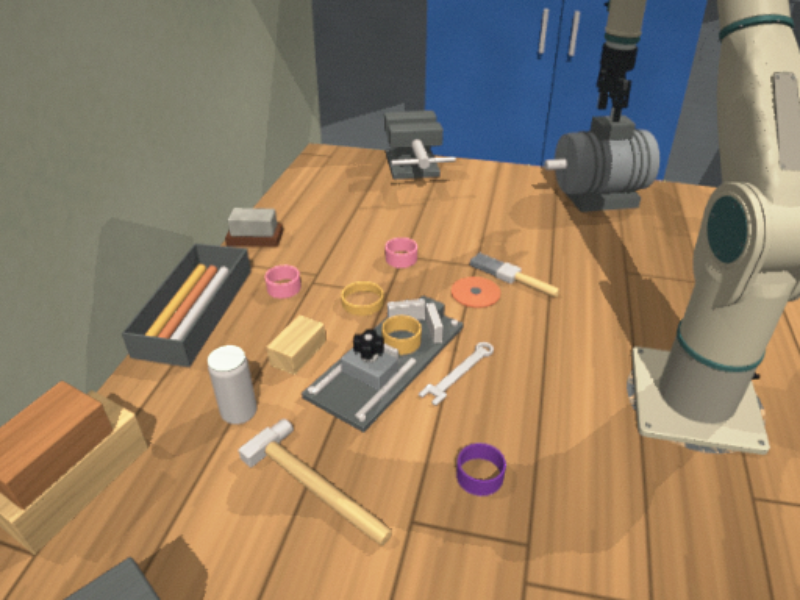

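View pics/top0.png

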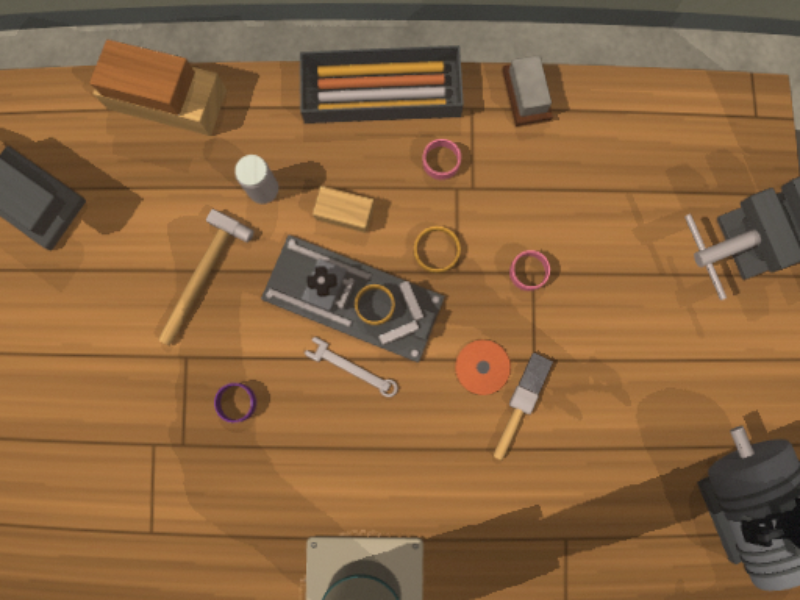

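View pics/wrist0.png

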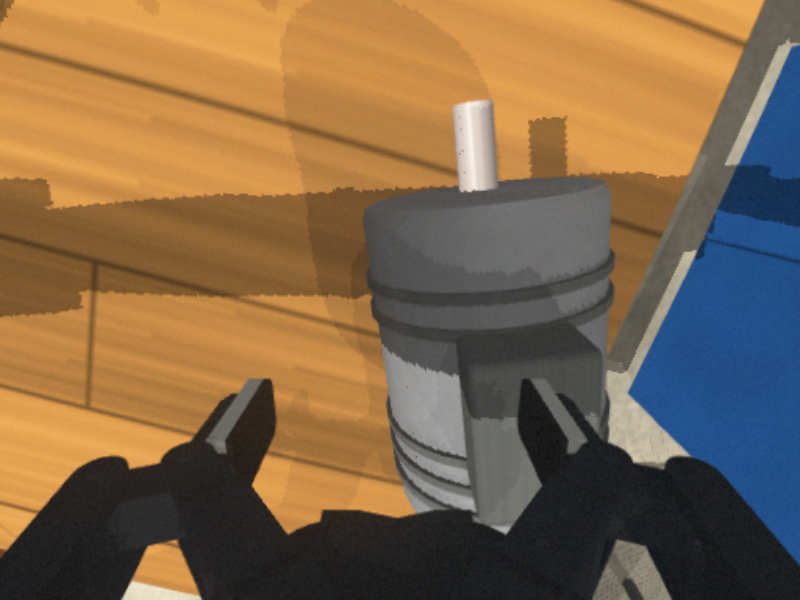

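The pictures show the fixture at top(800x600) ≈(355,298), with the knob at (321,281), the band in it at (375,303) and the V at the right (410,312).
Possible mix-ups in the top view:
- Gold rings: the band at (375,303), inside the fixture, and the spare ring at (437,248), outside it.
- Pink rings: (441,158) and (530,270).
- Purple ring: (235,402).

By the description, the band is the one on the plate. Next is a close crop.

```bash
cat > h.py <<'E'
import numpy as np,cv2,pickle
from scipy.spatial.transform import Rotation as Ro
def load(n): return pickle.load(open(f"pics/{n}.pkl","rb"))
def snap(n,name,crop=None,scale=4):
    from cell import imaging
    d=imaging.get_image(n); pickle.dump(d,open(f"pics/{name}.pkl","wb"))
    cropsave(d,name,crop,scale); return d
def cropsave(d,name,crop=None,scale=4):
    im=d["img"][:,:,::-1]
    if crop is None: o=cv2.resize(im,(800,600),interpolation=cv2.INTER_CUBIC)
    else:
        u0,v0,u1,v1=crop; o=cv2.resize(im[v0:v1,u0:u1],None,fx=scale,fy=scale,interpolation=cv2.INTER_CUBIC)
        for u in range((u0+9)//10*10,u1,10):
            x=int((u+.5-u0)*scale); cv2.line(o,(x,0),(x,6 if u%50 else 14),(0,255,0),1)
            if u%20==0: cv2.putText(o,str(u),(x-10,24),0,.35,(0,255,0),1)
        for v in range((v0+9)//10*10,v1,10):
            y=int((v+.5-v0)*scale); cv2.line(o,(0,y),(6,y),(0,255,0),1)
            if v%20==0: cv2.putText(o,str(v),(8,y+4),0,.35,(0,255,0),1)
    cv2.imwrite(f"pics/{name}.png",o)
def K(d): return np.array([[d["fx"],0,d["cx"]],[0,d["fy"],d["cy"]],[0,0,1.]])
def onz(d,uv,z):
    p=cv2.undistortPoints(np.array([[uv]],float),K(d),np.array(d["dist"]))[0,0]
    R=np.array(d["R"]);t=np.array(d["t"]); c=-R.T@t; r=R.T@np.array([p[0],p[1],1])
    return c+r*(z-c[2])/r[2]
def proj(d,X):
    X=np.atleast_2d(np.array(X,float)); r,_=cv2.Rodrigues(np.array(d["R"]))
    return cv2.projectPoints(X,r,np.array(d["t"],float),K(d),np.array(d["dist"],float))[0][:,0]
E
python3 -c "
from h import *
cropsave(load('top0'),'top0c',(160,145,290,235),6)
cropsave(load('side0'),'side0c',(185,180,305,275),6)"
```

```text
(no output)
```

View pics/top0c.png

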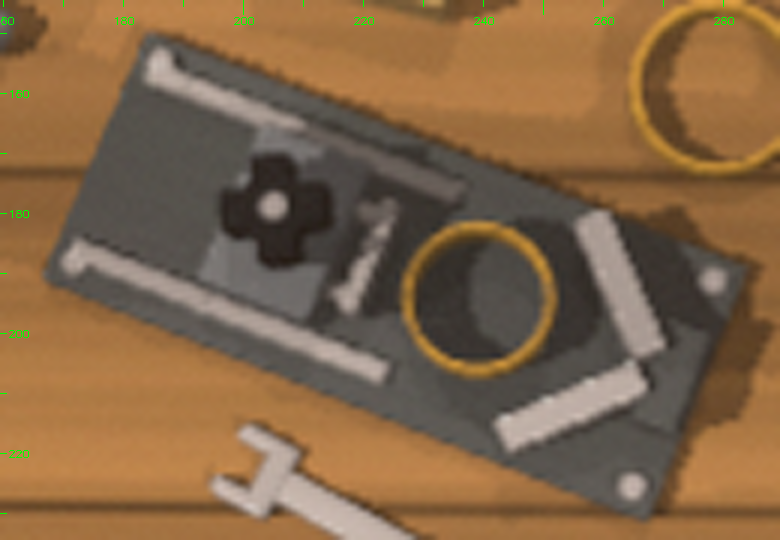

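View pics/side0c.png

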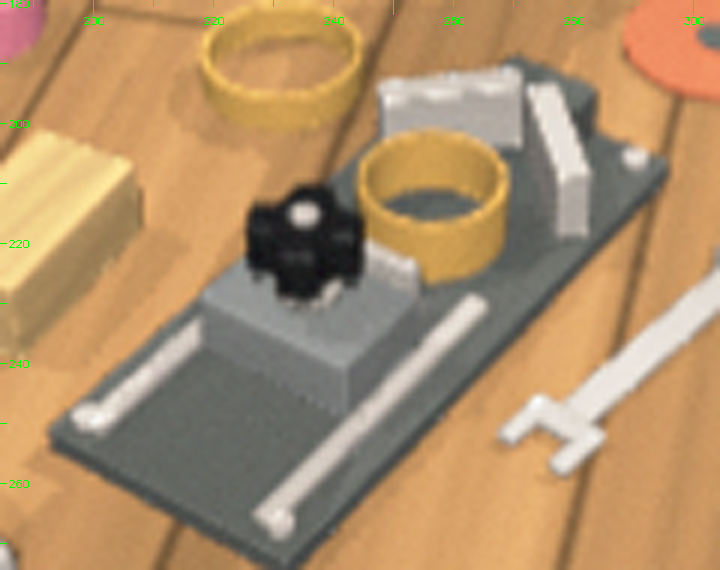

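```bash
python3 - <<'E'
from h import *
d=load('top0')
f=lambda x,y:(160+(x+.5)/6-.5,145+(y+.5)/6-.5)
P={k:onz(d,f(*v),14) for k,v in dict(A=(150,34),B=(45,280),C=(648,519),D=(752,264)).items()}
for k in P: print(k,P[k])
g=lambda a,b:np.linalg.norm(P[a]-P[b])
print(g('A','B'),g('B','C'),g('C','D'),g('D','A'))
c=sum(P.values())/4; print('centre',c)
yax=(P['A']+P['B']-P['C']-P['D']);print('yaw of fixture y', np.degrees(np.arctan2(yax[1],yax[0])))
xax=(P['A']+P['D']-P['B']-P['C']);print('x dir', np.degrees(np.arctan2(xax[1],xax[0])))
print('knob top',onz(d,f(276,207),93), onz(d,f(276,210),93))
print('band top',onz(d,f(478,299),48), 'dia', np.linalg.norm(onz(d,f(401,299),48)-onz(d,f(556,299),48)))
s=load('side0')
fs=lambda x,y:(185+(x+.5)/6-.5,180+(y+.5)/6-.5)
print('side knob',onz(s,fs(305,236),93),'band',onz(s,fs(434,175),48))
for v in [(56,434),(285,566),(666,172)]: print(onz(s,fs(*v),14))
E
```

```text
A [645.66957522 145.0236738   14.        ]
B [526.17430434 191.57573505  14.        ]
C [415.66765633 -94.94710022  14.        ]
D [ 536.31597944 -143.62397228   14.        ]
128.24279382533288 307.0945365651296 130.09786986285366 308.6675760369178
centre [530.95687883  24.50708409  14.        ]
yaw of fixture y 69.08052887882984
x dir -21.630799644786308
knob top [549.47147029  73.39146473  93.        ] [548.11654865  73.35996011  93.        ]
band top [514.43609961 -15.58810305  48.        ] dia 71.28163169846368
side knob [545.47147086  88.30341801  93.        ] band [514.04514292 -14.93147907  48.        ]
[641.11689149 151.10578084  14.        ]
[525.69167292 198.18850057  14.        ]
[414.34380349 -82.54308952  14.        ]
```

```bash
cat >> h.py <<'E'
def tri(obs):
    from scipy.optimize import least_squares
    X0=onz(obs[0][0],obs[0][1],60)
    r=least_squares(lambda X:np.concatenate([proj(d,X)[0]-np.array(u) for d,u in obs]),X0)
    return r.x,r.fun
E
python3 - <<'E'
from h import *
d=load('top0');s=load('side0');w=load('wrist0')
f=lambda x,y:(160+(x+.5)/6-.5,145+(y+.5)/6-.5)
fs=lambda x,y:(185+(x+.5)/6-.5,180+(y+.5)/6-.5)
print('cap',tri([(d,f(274,205)),(s,fs(304,212))]))
print('bandtop',tri([(d,f(478,299)),(s,fs(434,180))]))
print('lobes',[onz(d,f(*v),93)[:2] for v in [(270,152),(334,202),(218,214),(285,268)]])
R=np.array(w['R']);print('wristcam',-R.T@np.array(w['t']))
# model overlay
c=np.array([531,24.5]);a=np.radians(-21.2);ex=np.array([np.cos(a),np.sin(a)]);ey=np.array([-ex[1],ex[0]])
print('ex,ey',ex,ey)
for n,dd in(('top',d),('side',s)):
  im=dd['img'][:,:,::-1].copy();S=6;u0,v0,u1,v1=((160,145,290,235) if n=='top' else (185,180,305,275))
  o=cv2.resize(im[v0:v1,u0:u1],None,fx=S,fy=S,interpolation=cv2.INTER_CUBIC)
  for z in(0,14):
    P=[[*(c+x*ex+y*ey),z] for x,y in((65,155),(-65,155),(-65,-155),(65,-155))]
    q=((proj(dd,P)-[u0,v0]+.5)*S).astype(int); cv2.polylines(o,[q],True,(0,255,0) if z else (255,0,0),1)
  for z in(14,48):
    P=[[514.4+35*np.cos(t),-15.6+35*np.sin(t),z] for t in np.linspace(0,6.28,40)]
    q=((proj(dd,P)-[u0,v0]+.5)*S).astype(int); cv2.polylines(o,[q],True,(255,0,255),1)
  cv2.imwrite(f'pics/ov_{n}.png',o)
E
```

```text
cap (array([550.05208525,  74.21208739,  93.50791227]), array([ 0.01228967,  0.08719302, -0.0820521 , -0.01561678]))
bandtop (array([514.52172251, -15.49614388,  44.50585174]), array([ 0.0139556 ,  0.12653584, -0.12569075, -0.021906  ]))
lobes [array([574.37331609,  76.6731226 ]), array([551.90809035,  47.4964944 ]), array([546.13222402,  99.29795922]), array([522.03452582,  68.74618376])]
wristcam [ 248.87589555 -605.00204144  372.64558792]
ex,ey [ 0.9323238  -0.36162457] [0.36162457 0.9323238 ]
```

View pics/ov_top.png

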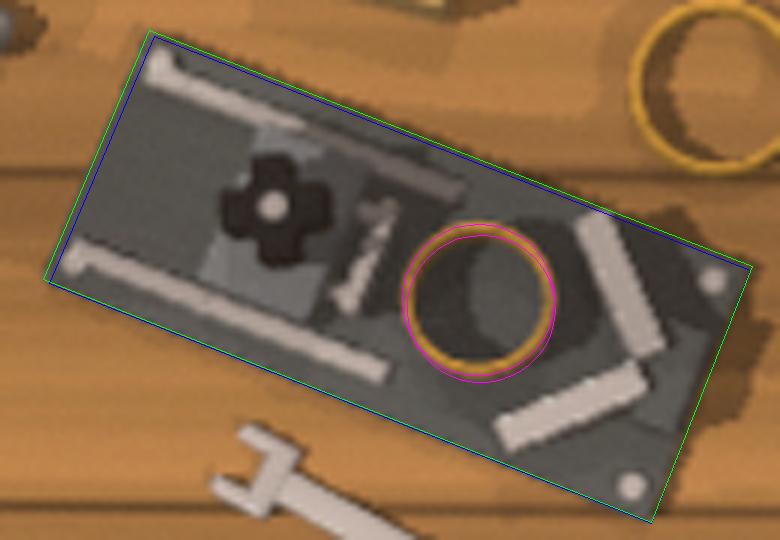

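View pics/ov_side.png

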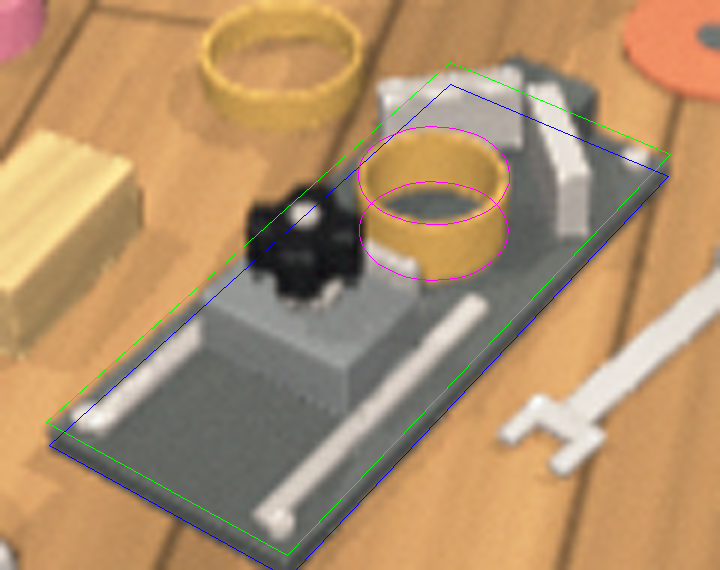

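```bash
python3 - <<'E'
from h import *
d=load('top0')
f=lambda x,y:(160+(x+.5)/6-.5,145+(y+.5)/6-.5)
c=np.array([530.5,24.5]);a=np.radians(-21.2);ex=np.array([np.cos(a),np.sin(a)]);ey=np.array([-ex[1],ex[0]])
F=lambda p:np.array([(p[:2]-c)@ex,(p[:2]-c)@ey])
for v in [(577,228),(635,357),(495,428),(632,364)]: print(F(onz(d,f(*v),52)))
print('oil can', onz(d,(163*1.0,110),120))
P=[F(onz(d,f(*v),52)) for v in [(577,228),(635,357),(495,428),(632,364)]]
n=[]
for A,B in((P[0],P[1]),(P[2],P[3])):
    t=(B-A)/np.linalg.norm(B-A); m=np.array([-t[1],t[0]]); m*=np.sign(m[1]); n.append((m,A))
    print('angle',np.degrees(np.arctan2(t[1],t[0])))
S=np.linalg.solve(np.array([n[0][0],n[1][0]]),[35+n[0][0]@n[0][1],35+n[1][0]@n[1][1]]);print('seat',S)
print('band',F(np.array([514.4,-15.5])),'knob',F(np.array([550,74.2])))
E
```

```text
[ 46.40773598 -73.55288283]
[   0.75927088 -120.17061607]
[-52.98669688 -72.7949767 ]
[  -2.73629842 -120.07327779]
oil can [733.08381884 190.5787067  120.        ]
angle -134.39812269379004
angle -43.25450404074264
seat [ -1.8712054  -72.83121358]
band [ -0.5454304  -43.11510763] knob [ 0.20757299 53.38817204]
```

Both overlays match to about 2 mm. In the fixture frame the knob is at y≈+53, the band at −43 and the V seat at −73, all with x≈0. The lobes stand at about 7.5° in the world. First I'll move halfway there.

```bash
python3 -m inch '[1,-1,-0.4,-1,0,-3,0, 1,-3,-1,-3.1,0,-9,0, 1,-5.5,-1,-5.7,0,-17,0, 1,-8.2,-1,-8.5,0,-25,0, 1,-11,-1,-11.4,0,-33,0, 1,-13.8,-1,-14.3,0,-41,0, 1,-16.5,-1,-17.2,0,-49,0, 1,-19.3,-1,-20,0,-57,0, 1,-22,-1,-22.9,0,-65,0, 1,-24.5,-1,-25.5,0,-72,0, 1,-26.7,-1,-27.7,0,-77,0, 1,-27.5,-1,-28.6,0,-80,0]'; python3 -c "
from cell import ctrl;import numpy as np
s=ctrl.read_state();print(s['qpos'],s['eef_pos'],s['tool_rot'])"
```

```text
clock: 1.35
eef_pos: [364.4, -272.7, 241.9]
tool_rot: [-1.57, 0.0, -1.462]
force: [0.4, -0.5, -0.4]
width: 85.2
[ 0.87897821  0.35847781 -0.39598807  2.01619141  0.18825723  0.80083809
  0.48259021] [ 364.40120256 -272.68003118  241.8782323 ] [-1.56969873e+00  4.22637608e-04 -1.46227110e+00]
```

```bash
cat >> h.py <<'E'
def go(target,yaw_deg):
    from cell import ctrl
    s=ctrl.read_state(); r=s['tool_rot'];R=Ro.from_euler('xyz',r).as_matrix()
    dl=R.T@(np.array(target)-np.array(s['eef_pos']))/10
    Rt=Ro.from_euler('xyz',[-np.pi/2,0,np.radians(yaw_deg)]).as_matrix()
    print('shift cm',dl.round(2),'turn',np.degrees(Ro.from_matrix(R.T@Rt).as_rotvec()).round(2))
E
python3 -c "
from h import *
go([548,74,215],7.5)"
```

```text
shift cm [-32.47   2.73  22.  ] turn [-7.000e-02 -9.128e+01  3.000e-02]
```

```bash
python3 -m inch '[1,-1.3,0.1,0.9,0,-3,0, 1,-3.9,0.3,2.6,0,-10,0, 1,-7,0.6,4.8,0,-18,0, 1,-10.2,0.9,6.9,0,-26,0, 1,-13.5,1.2,9.1,0,-34,0, 1,-16.8,1.4,11.4,0,-42,0, 1,-20,1.7,13.6,0,-50,0, 1,-23.2,2,15.7,0,-58,0, 1,-26.4,2.3,17.9,0,-66,0, 1,-29.5,2.5,20,0,-74,0, 1,-31.7,2.6,21.5,0,-82,0, 1,-32.5,2.7,22,0,-90,0]'; python3 -c "
from h import *
from cell import ctrl
s=ctrl.read_state();print(s['qpos'],s['eef_pos'],s['tool_rot'],s['torque'])
snap('wrist','w1')
snap('top','t1',(160,125,290,235),6)
go([549.5,74,215],7.5)"
```

```text
clock: 2.55
eef_pos: [551.2, 71.5, 214.3]
tool_rot: [-1.569, -0.001, 0.107]
force: [0.2, -0.5, -0.1]
width: 85.6
[ 0.32376363  0.62076089 -0.79190977  1.79040434  0.53021293  0.95476158
  0.98695391] [551.17919181  71.51287233 214.2838107 ] [-1.56903357e+00 -1.48723988e-03  1.07381530e-01] [ 0.01502642  0.00120938 -0.00165971]
shift cm [-0.04 -0.12  0.42] turn [-0.08 -1.71 -0.02]
```

View pics/w1.png

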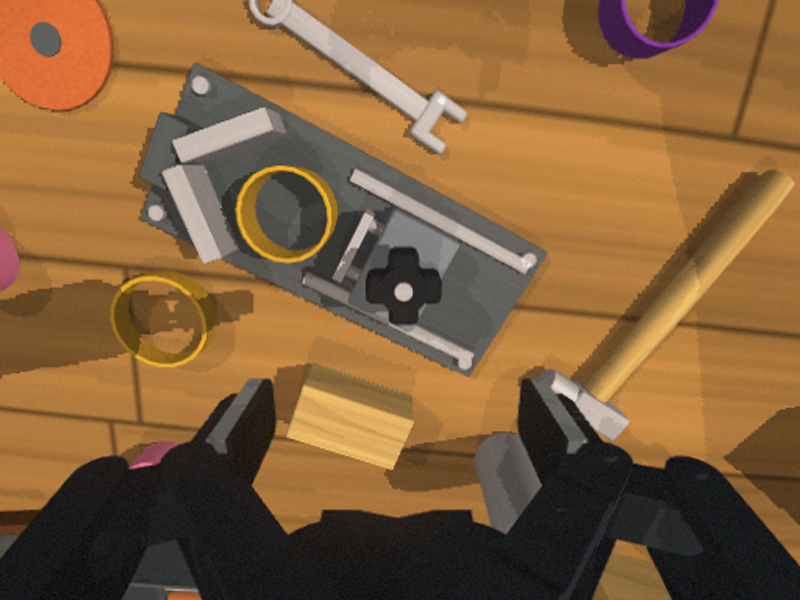

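```bash
python3 - <<'E'
from h import *
w=load('w1'); k=lambda x,y:((x+.5)*.64-.5,(y+.5)*.64-.5)
print('cap93.5',onz(w,k(404,292),93.5))
for v in [(366,289),(441,290),(403,249),(405,325)]: print(onz(w,k(*v),93)[:2])
cropsave(w,'w1c',(170,90,320,205),5)
print(onz(w,k(286,214),48))
E
```

```text
cap93.5 [549.29428958  76.40856056  93.5       ]
[550.06654681  51.72549771]
[545.51810716 100.15036072]
[521.47726371  72.61552442]
[572.12800338  79.69259117]
[513.41341705 -12.37249261  48.        ]
```

View pics/w1c.png

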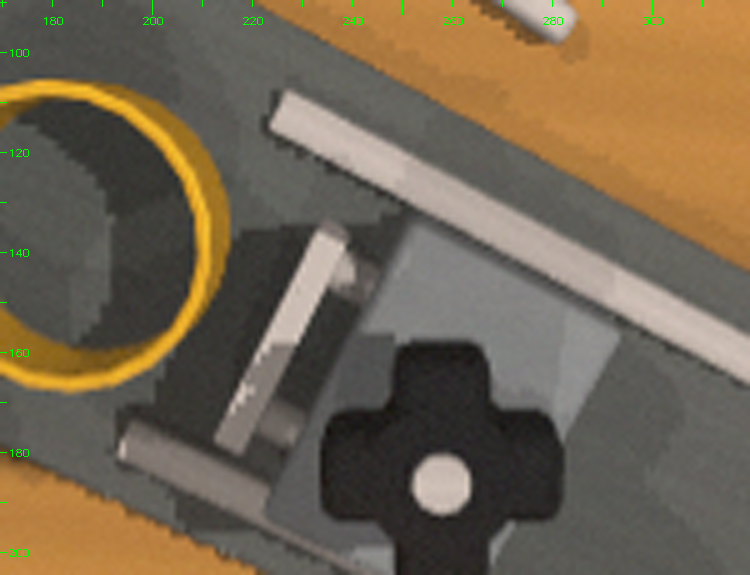

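View pics/t1.png

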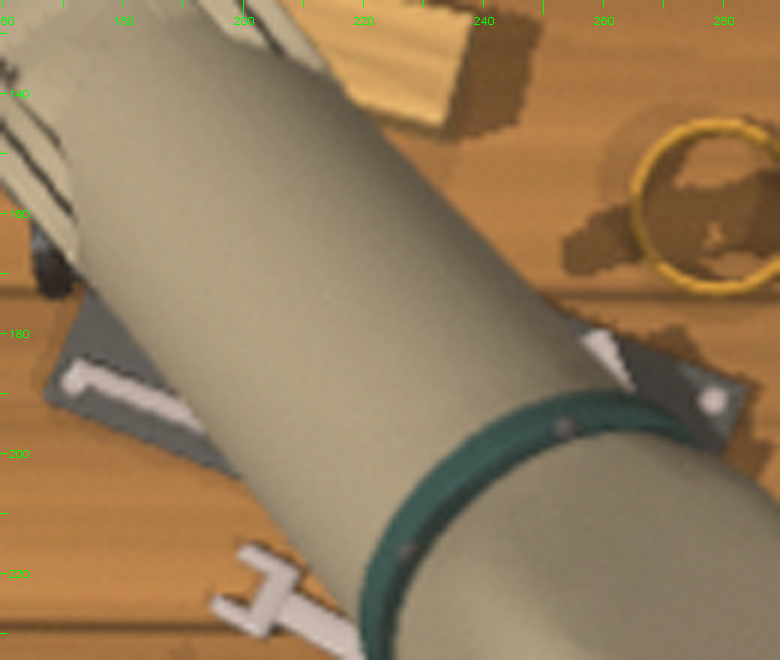

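```bash
python3 -c "
from h import *
go([549.5,75,130],7)"
```

```text
shift cm [-0.02  8.38  0.51] turn [-0.08 -1.21 -0.02]
```

```bash
python3 -m inch '[1,0,1,0.1,0,-0.5,0, 1,0,3,0.3,0,-1,0, 1,0,5,0.4,0,-1.2,0, 1,0,7,0.5,0,-1.2,0, 1,0,8.1,0.5,0,-1.2,0, 1,0,8.4,0.5,0,-1.2,0, 1,0,8.4,0.5,0,-1.2,0]'; python3 -c "
from h import *
snap('wrist','w2')
snap('side','s2',(185,150,305,245),6)
go([549.5,75,60],7)
"
```

```text
clock: 3.35
eef_pos: [549.4, 72.9, 130.2]
tool_rot: [-1.571, 0.0, 0.118]
force: [-0.2, 0.1, 0.9]
width: 85.5
shift cm [-0.04  7.1   0.16] turn [ 0.   -0.22  0.08]
```

View pics/w2.png

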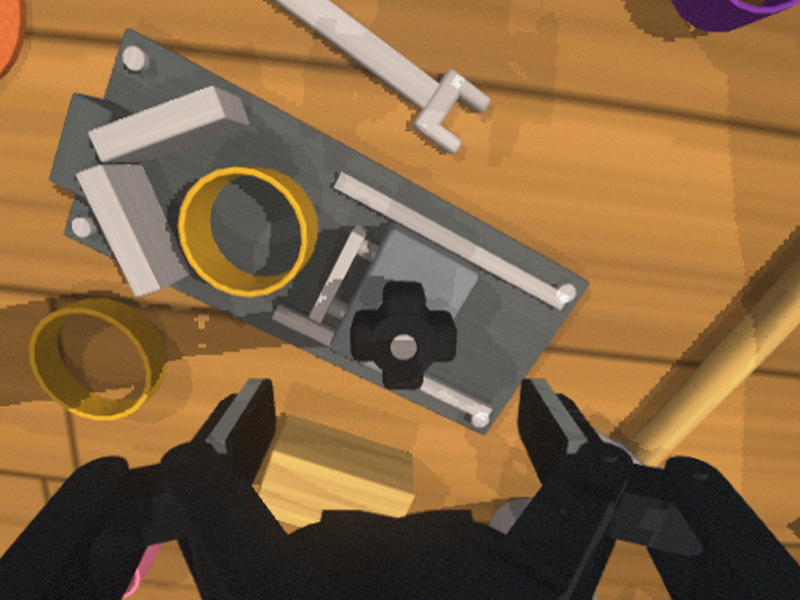

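View pics/s2.png

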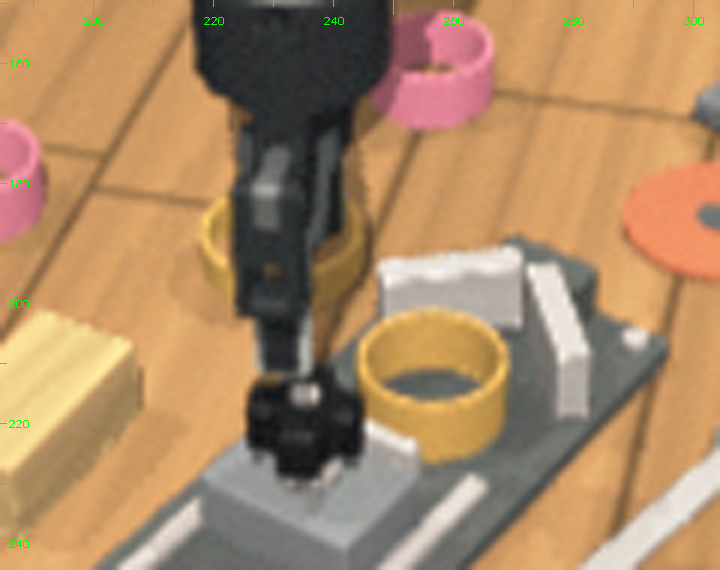

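```bash
python3 - <<'E'
from h import *
w=load('w2'); k=lambda x,y:((x+.5)*.64-.5,(y+.5)*.64-.5)
print('cap',onz(w,k(404,347),93.5))
L=[onz(w,k(*v),93)[:2] for v in [(351,332),(457,332),(403,281),(405,389)]]
print(L)
cropsave(w,'w2c',(190,150,320,255),6)
E
```

```text
cap [549.13764154  76.3006306   93.5       ]
[array([544.84717204,  51.41750431]), array([539.12589466,  99.4252873 ]), array([518.19600417,  72.0081259 ]), array([570.9454025 ,  79.51363362])]
```

View pics/w2c.png

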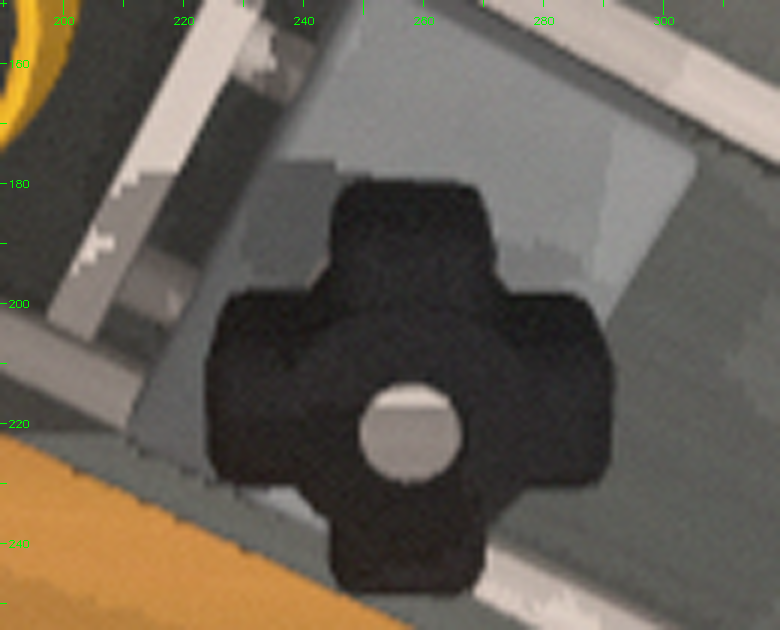

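The knob lobes line up with the image axes, so the yaw is right. The centre is at about (549.5, 75.5). Lowering now.

```bash
python3 -m inch '[1,0,1,0.2,0,0,0, 1,0,3,0.2,0,0,0, 1,0,5,0.2,0,0,0, 1,0,6.4,0.2,0,0,0, 1,0,7,0.2,0,0,0, 1,0,7.1,0.2,0,0,0, 1,0,7.1,0.2,0,0,0]'; python3 -c "
from h import *
snap('wrist','w3')
snap('side','s3',(185,150,305,245),6)
go([549.5,75.5,60],7)
"
```

```text
clock: 4.15
eef_pos: [549.6, 75.8, 59.7]
tool_rot: [-1.571, -0.001, 0.119]
force: [0.2, 0.1, 0.9]
width: 85.5
shift cm [-0.04  0.   -0.02] turn [-0.01 -0.18  0.08]
```

View pics/w3.png

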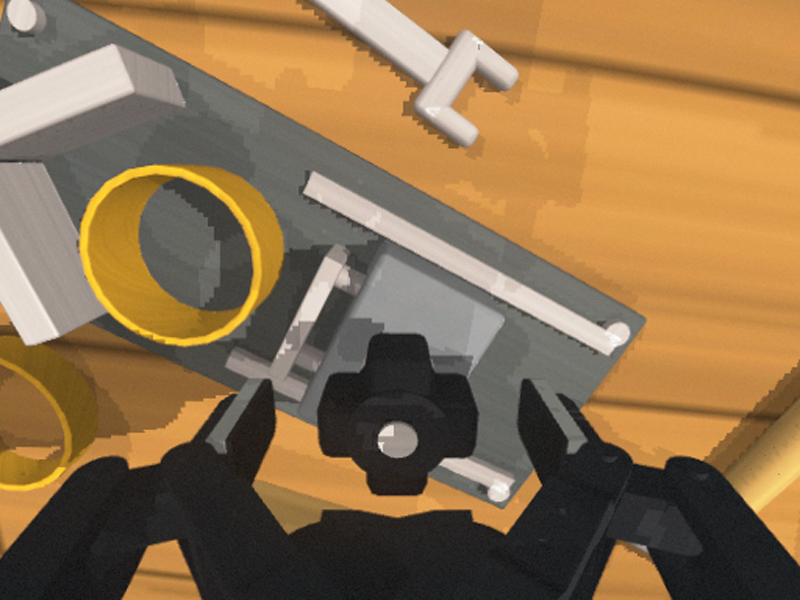

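View pics/s3.png

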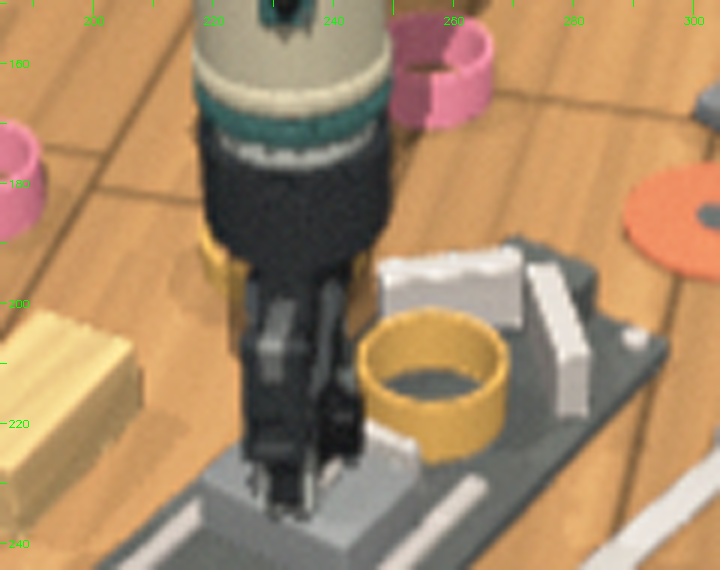

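```bash
python3 -m inch '[0.6,0,0,0,0,0,0, 0.6,0,0,0,0,0,0, 0.6,0,0,0,0,0,0, 0.6,0,0,0,0,0,0, 0.6,0,0,0,0,0,0]';python3 -c "
from h import *
from cell import ctrl
s=ctrl.read_state();print(s['force'],s['torque'])"; python3 -m inch '[0.5,0,0,0,0,0,0, 0.4,0,0,0,0,0,0, 0.4,0,0,0,0,0,0, 0.4,0,0,0,0,0,0]';  python3 -c "
from h import *
from cell import ctrl
s=ctrl.read_state();print(s['force'],s['torque'],s['eef_pos'],s['tool_rot'])
snap('wrist','w4')
snap('side','s4',(185,150,305,245),6)
"
```

```text
clock: 4.75
eef_pos: [549.3, 75.5, 59.4]
tool_rot: [-1.571, -0.0, 0.119]
force: [0.1, 0.8, 0.3]
width: 51.5
[0.10097939 0.83671109 0.26970819] [ 0.01863027  0.03371559 -0.00530067]
clock: 5.15
eef_pos: [549.3, 75.9, 59.7]
tool_rot: [-1.571, -0.0, 0.119]
force: [-2.2, 0.6, 5.7]
width: 49.2
[-2.17237215  0.6497369   5.7308531 ] [ 0.08011815  0.41227055 -0.03359095] [549.26232384  75.85476483  59.68338621] [-1.57058671e+00 -2.80572659e-04  1.19354443e-01]
```

View pics/w4.png

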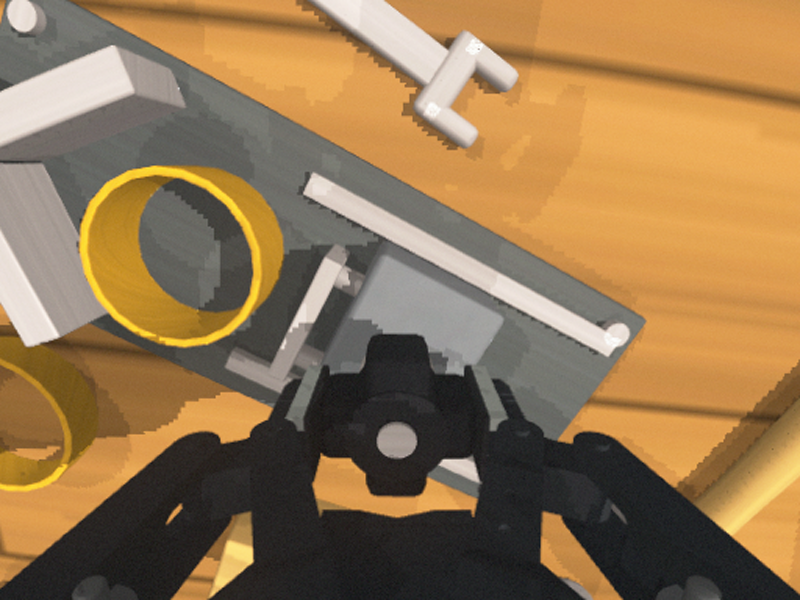

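View pics/s4.png

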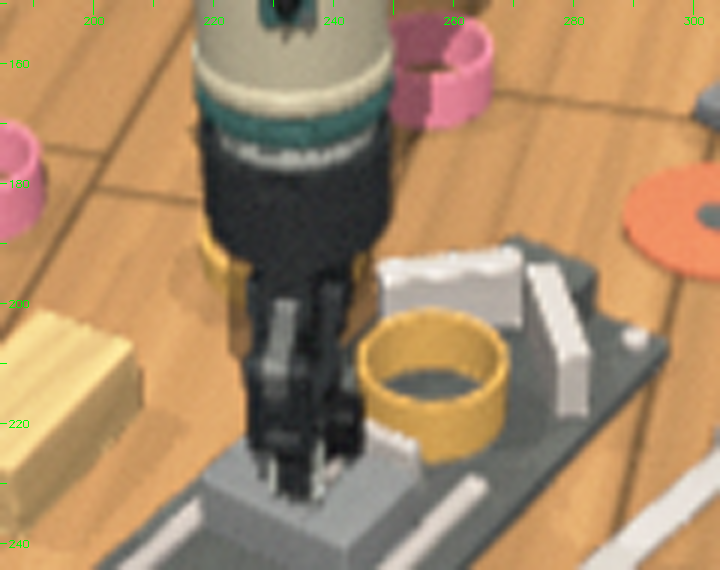

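```bash
python3 -m inch '[0.4,-0.05,0,-0.09,0,0,0, 0.4,-0.14,0,-0.26,0,0,0, 0.4,-0.28,0,-0.53,0,0,0, 0.4,-0.42,0,-0.79,0,0,0, 0.4,-0.52,0,-0.97,0,0,0, 0.4,-0.56,0,-1.06,0,0,0]';python3 -c "
from h import *
from cell import ctrl
s=ctrl.read_state();print(s['force'],s['torque'],s['eef_pos'],s['tool_rot'],s['width'])"
```

```text
clock: 5.85
eef_pos: [545.7, 66.6, 59.7]
tool_rot: [-1.567, -0.003, 0.121]
force: [-0.3, 4.6, 3.5]
width: 49.2
[-0.26913284  4.6063429   3.51486579] [1.15916457 0.00978056 0.001416  ] [545.69490701  66.62649577  59.73920124] [-1.56722798 -0.00253958  0.12051973] 49.23993111970343
```

```bash
python3 -m inch '[0.4,-0.07,0,-0.13,0,0,0, 0.4,-0.19,0,-0.35,0,0,0, 0.4,-0.33,0,-0.62,0,0,0, 0.4,-0.47,0,-0.88,0,0,0, 0.4,-0.61,0,-1.15,0,0,0, 0.4,-0.75,0,-1.41,0,0,0, 0.4,-0.85,0,-1.59,0,0,0, 0.4,-0.94,0,-1.77,0,0,0]';python3 -c "
from h import *
from cell import ctrl
s=ctrl.read_state();print(s['force'],s['torque'],s['eef_pos'],s['tool_rot'],s['width'])
snap('wrist','w5')
"
```

```text
clock: 6.65
eef_pos: [538.6, 48.5, 59.7]
tool_rot: [-1.566, -0.003, 0.121]
force: [0.5, 6.2, 1.7]
width: 49.2
[0.50343523 6.22570659 1.66990423] [ 1.32387787 -0.01632339 -0.01659208] [538.61954103  48.54298941  59.72951062] [-1.56640487 -0.00299875  0.12090902] 49.16311548112054
```

View pics/w5.png

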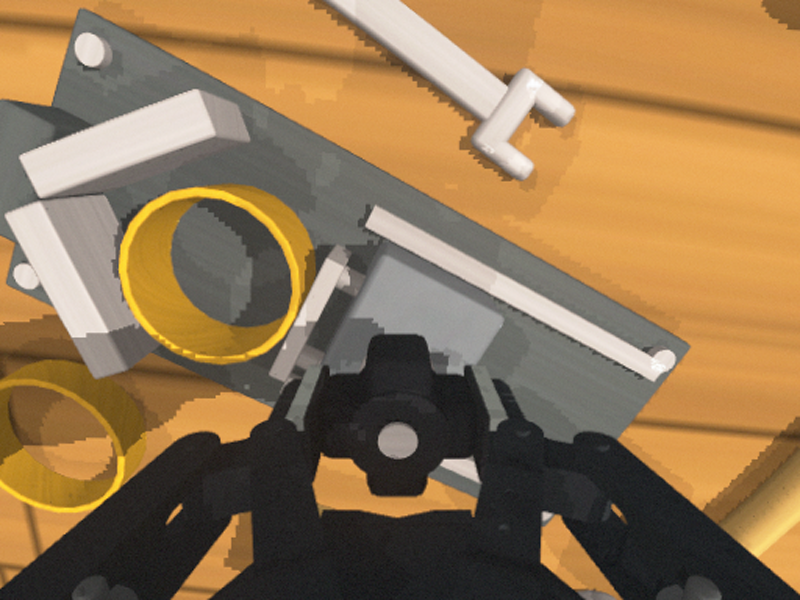

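```bash
python3 -m inch '[0.4,-0.05,0,-0.09,0,0,0, 0.4,-0.14,0,-0.26,0,0,0, 0.4,-0.24,0,-0.44,0,0,0, 0.4,-0.33,0,-0.62,0,0,0, 0.4,-0.42,0,-0.79,0,0,0, 0.4,-0.49,0,-0.92,0,0,0, 0.4,-0.54,0,-1.01,0,0,0, 0.4,-0.56,0,-1.06,0,0,0]';python3 -c "
from h import *
from cell import ctrl
s=ctrl.read_state();print(s['force'],s['torque'],s['eef_pos'],s['tool_rot'],s['width'])
snap('wrist','w6')
"
```

```text
clock: 7.5
eef_pos: [534.2, 37.3, 59.7]
tool_rot: [-1.567, -0.003, 0.121]
force: [0.2, 6.6, 3.4]
width: 48.8
[0.20921734 6.60341058 3.3868793 ] [ 1.32487601  0.06189507 -0.0485966 ] [534.2285775   37.28930196  59.73293928] [-1.56659665 -0.00281203  0.12095251] 48.79924740882686
```

View pics/w6.png

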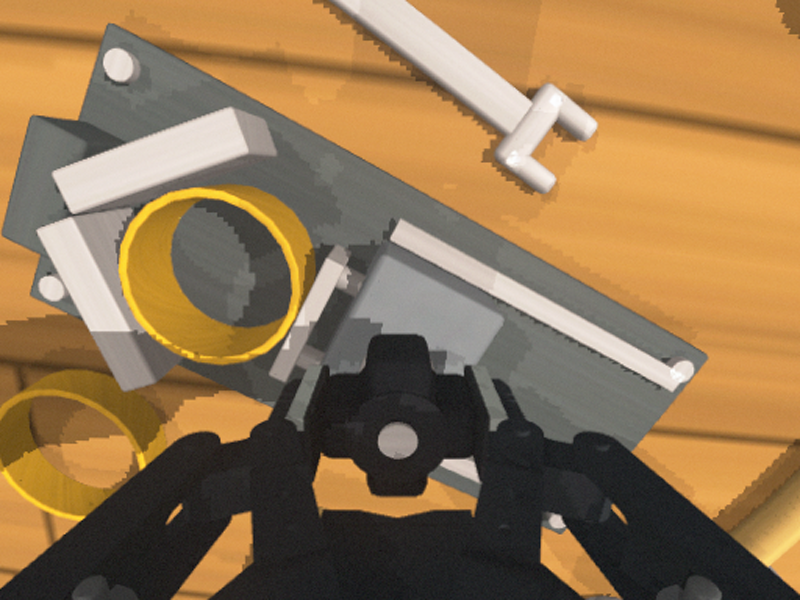

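```bash
cat > st.py <<'E'
from h import *
from cell import ctrl
F=[];P=[];T=[];Y=[]
s=ctrl.read_state();f=np.array(s['force']);p=np.array(s['eef_pos']);ey=np.array([.3616,.9323]);ex=np.array([.9323,-.3616])
k=p[:2]-[549.26,75.85]
print('t',round(s['clock'],2),'slide',round(-k@ey,2),'lat',round(k@ex,2),'Fy',round(f[:2]@ey,2),'Fx',round(f[:2]@ex,2),'Fz',round(f[2],2),'T',np.round(s['torque'],3),'yaw',round(np.degrees(s['tool_rot'][2]),2),'pos',p.round(2),'w',round(s['width'],1))
E
python3 -m inch '[0.4,-0.05,0,-0.09,0,0,0, 0.4,-0.09,0,-0.18,0,0,0, 0.4,-0.12,0,-0.22,0,0,0]';python3 st.py;python3 -m inch '[0.4,-0.05,0,-0.09,0,0,0, 0.4,-0.07,0,-0.13,0,0,0]';python3 st.py;
```

```text
clock: 7.85
eef_pos: [533.5, 35.4, 59.7]
tool_rot: [-1.566, -0.003, 0.121]
force: [0.4, 6.5, 2.9]
width: 49.2
t 7.85 slide 43.45 lat -0.08 Fy 6.23 Fx -2.01 Fz 2.92 T [ 1.439 -0.079 -0.037] yaw 6.94 pos [533.48  35.37  59.74] w 49.2
clock: 8.05
eef_pos: [533.2, 34.5, 59.8]
tool_rot: [-1.565, -0.004, 0.121]
force: [1.2, 8.1, 1.3]
width: 48.8
t 8.05 slide 44.34 lat -0.08 Fy 8.02 Fx -1.84 Fz 1.28 T [ 1.672 -0.077 -0.041] yaw 6.95 pos [533.16  34.54  59.75] w 48.8
```

```bash
python3 -m inch '[0.4,-0.05,0,-0.09,0,0,0, 0.4,-0.07,0,-0.13,0,0,0]';python3 st.py;python3 -m inch '[0.4,-0.05,0,-0.09,0,0,0, 0.4,-0.05,0,-0.09,0,0,0]';python3 st.py; python3 -c "
from h import *
snap('wrist','w7')"
```

```text
clock: 8.25
eef_pos: [532.8, 33.7, 59.7]
tool_rot: [-1.564, -0.004, 0.122]
force: [1.5, 9.2, 0.8]
width: 49.0
t 8.25 slide 45.27 lat -0.08 Fy 9.1 Fx -1.88 Fz 0.76 T [ 1.838 -0.179 -0.067] yaw 6.97 pos [532.81  33.67  59.74] w 49.0
clock: 8.45
eef_pos: [532.6, 33.0, 59.7]
tool_rot: [-1.564, -0.005, 0.122]
force: [1.6, 8.7, 1.2]
width: 49.4
t 8.45 slide 46.02 lat -0.07 Fy 8.71 Fx -1.69 Fz 1.19 T [ 1.823 -0.249 -0.054] yaw 6.98 pos [532.55  32.97  59.74] w 49.4
```

View pics/w7.png

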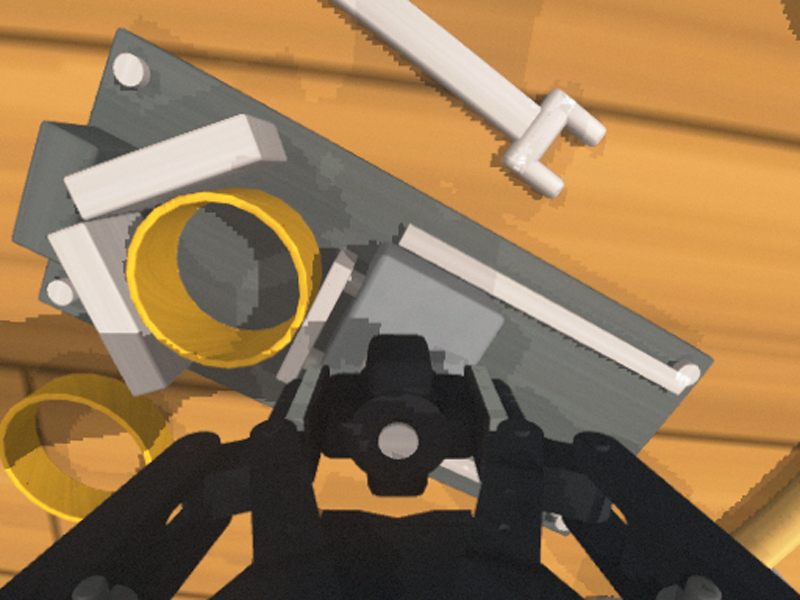

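```bash
python3 -m inch '[0.4,0.05,0,0.09,0,0,0, 0.4,0.09,0,0.18,0,0,0, 0.4,0.09,0,0.18,0,0,0]';python3 st.py; python3 -c "
from h import *
d=snap('wrist','w8',(20,70,230,260),3.9)
cropsave(load('wrist0'),'x')
snap('top','t8',(160,125,290,235),6)
"
```

```text
clock: 8.8
eef_pos: [532.6, 33.1, 59.7]
tool_rot: [-1.567, -0.003, 0.121]
force: [0.4, 6.0, 3.8]
width: 48.8
t 8.8 slide 45.91 lat -0.1 Fy 5.71 Fx -1.76 Fz 3.77 T [1.21  0.007 0.034] yaw 6.95 pos [532.57  33.08  59.72] w 48.8
```

View pics/w8.png

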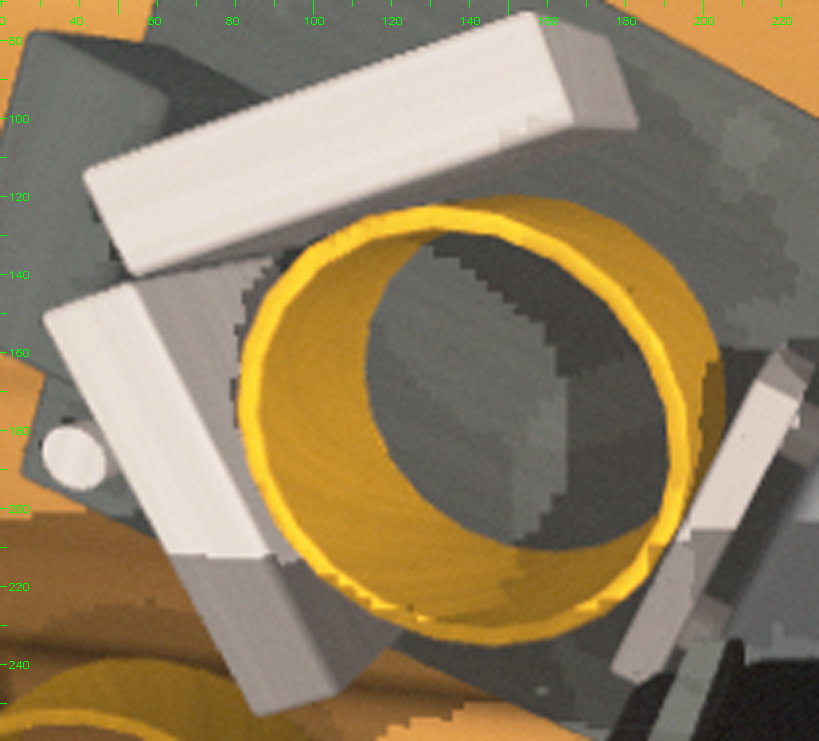

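View pics/t8.png

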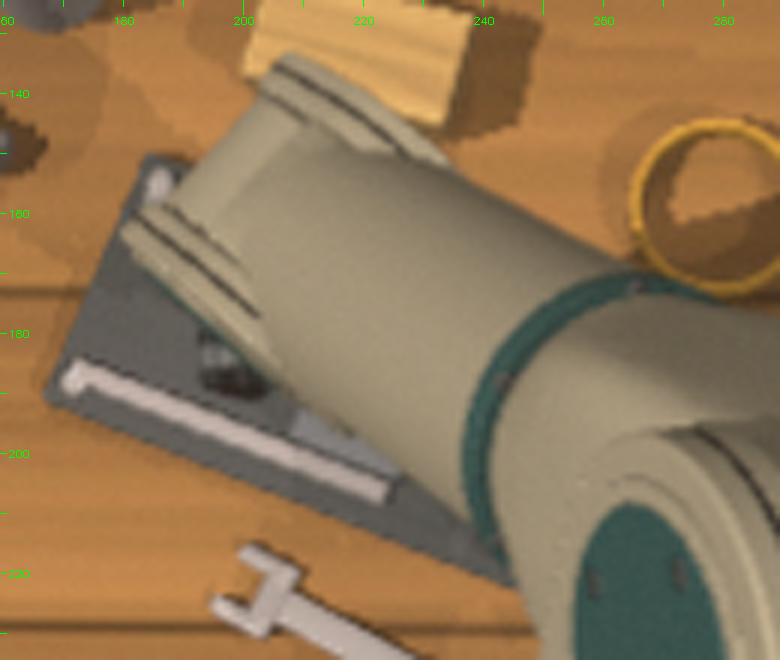

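```bash
python3 - <<'E'
from h import *
d=load('w8');g=lambda x,y:(20+(x+.5)/3.9-.5,70+(y+.5)/3.9-.5)
im=d['img'][:,:,::-1]
# rim points read from crop
rim=[(238,385),(247,330),(290,270),(350,225),(425,205),(500,212),(590,260),(650,320),(692,420),(262,480),(300,550),(380,615),(480,644)]
P=np.array([onz(d,g(*v),48)[:2] for v in rim])
from scipy.optimize import least_squares
r=least_squares(lambda q:np.hypot(P[:,0]-q[0],P[:,1]-q[1])-q[2],[500,-40,35]);print('band',r.x,np.abs(r.fun).max())
for a,b in(((135,277),(575,120)),((132,284),(337,692))):
    A=onz(d,g(*a),52)[:2];B=onz(d,g(*b),52)[:2];t=(B-A)/np.linalg.norm(B-A);n=np.array([-t[1],t[0]])
    print('dist',abs((r.x[:2]-A)@n),'ang',np.degrees(np.arctan2(t[1],t[0])))
A=onz(d,g(770,378),44.5)[:2];B=onz(d,g(612,670),44.5)[:2];t=(B-A)/np.linalg.norm(B-A);n=np.array([-t[1],t[0]])
print('pad face dist',abs((r.x[:2]-A)@n),'ang',np.degrees(np.arctan2(t[1],t[0])))
from cell import ctrl
k=np.array([532.57,33.08]);print('pad dist to knob',abs((k-A)@n), 'band-knob',np.linalg.norm(k-r.x[:2]))
w=load('w7');print('knob by cam',onz(d,((398.5)*.64-.5,(440.5)*.64-.5),93.5))
E
```

```text
band [504.58786503 -38.56362556  34.44068983] 0.797190036762764
dist 36.98383568448854 ang 114.38007866770073
dist 35.546067039933426 ang 23.250291065594073
pad face dist 35.76646221248228 ang -22.89836849761579
pad dist to knob 41.119178758384415 band-knob 76.91429620671917
knob by cam [532.12443155  33.29324325  93.5       ]
```

```bash
python3 -c "
from h import *
snap('side','s8',(235,180,315,240),9.5)
"
```

```text
(no output)
```

View pics/s8.png

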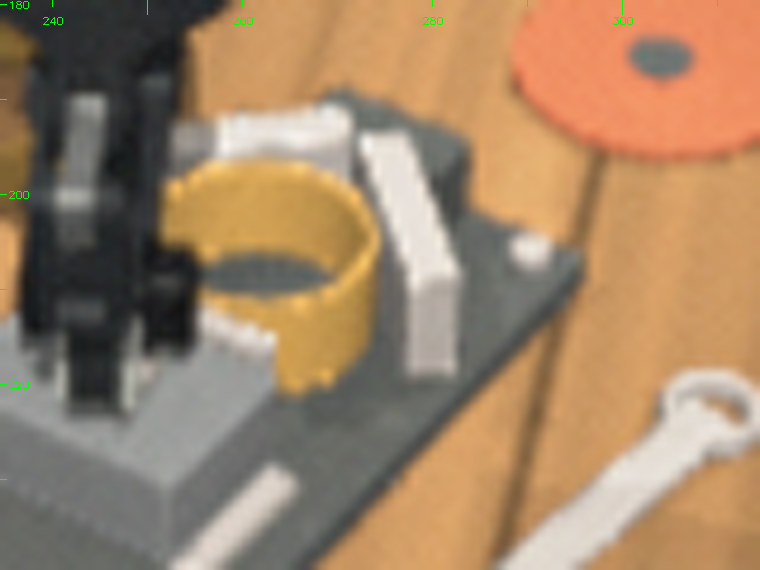

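```bash
python3 - <<'E'
from h import *
s=load('side0');d=load('top0');w1=load('w1');w8=load('w8')
c=np.array([530.5,24.5]);a=np.radians(-21.2);ex=np.array([np.cos(a),np.sin(a)]);ey=np.array([-ex[1],ex[0]])
F=lambda p:np.array([(p[:2]-c)@ex,(p[:2]-c)@ey]).round(1)
fs=lambda x,y:(185+(x+.5)/6-.5,180+(y+.5)/6-.5)
print('side: R blk top inner far, near; bottom near',F(onz(s,fs(528,86),52)),F(onz(s,fs(562,179),52)),F(onz(s,fs(562,234),14)))
print('L blk inner top: ',F(onz(s,fs(385,106),52)),F(onz(s,fs(522,92),52)), 'bottom right', F(onz(s,fs(522,148),14)))
print('band side0',F(onz(s,fs(434,178),48)))
f8=lambda x,y:(235+(x+.5)/9.5-.5,180+(y+.5)/9.5-.5)
s8=load('s8')
print('s8 R blk',F(onz(s8,f8(362,138),52)),F(onz(s8,f8(412,280),52)),F(onz(s8,f8(412,375),14)))
print('s8 band right rim',F(onz(s8,f8(379,240),48)),'far rim',F(onz(s8,f8(272,160),48)))
# plate corners in w8
g=lambda x,y:(20+(x+.5)/3.9-.5,70+(y+.5)/3.9-.5)
for v in[(135,277),(575,120),(132,284),(337,692)]: print('w8 V',F(onz(w8,g(*v),52)))
# predicted band at candidate seat overlays
S=9.5;o=cv2.imread('pics/s8.png')
for yb,col in((-72.5,(255,0,255)),(-70.5,(255,255,0))):
  P=[[*(c+35*np.cos(t)*ex+(yb+35*np.sin(t))*ey),48] for t in np.linspace(0,6.28,60)]
  q=((proj(s8,P)-[235,180]+.5)*S).astype(int);cv2.polylines(o,[q],True,col,1)
cv2.imwrite('pics/ov8.png',o)
o=cv2.imread('pics/w8.png')
for yb,col in((-72.5,(255,0,255)),(-70.5,(255,255,0))):
  P=[[*(c+35*np.cos(t)*ex+(yb+35*np.sin(t))*ey),48] for t in np.linspace(0,6.28,60)]
  q=((proj(w8,P)-[20,70]+.5)*3.9).astype(int);cv2.polylines(o,[q],True,col,1)
cv2.imwrite('pics/ov8w.png',o)
E
```

```text
side: R blk top inner far, near; bottom near [  -3.4 -119.2] [-53.5 -69.7] [-52.  -74.8]
L blk inner top:  [ 44.1 -67.5] [  -3.6 -113.6] bottom right [  -2.3 -117.6]
band side0 [ -2.3 -40.9]
s8 R blk [  -4.  -118.7] [-51.9 -70.6] [-52.3 -72.7]
s8 band right rim [-31.8 -84.7] far rim [ 15.2 -98.5]
w8 V [  -3.  -118.3]
w8 V [-52.1 -70.3]
w8 V [  -1.8 -118.4]
w8 V [ 46.8 -70.7]
```

View pics/ov8.png

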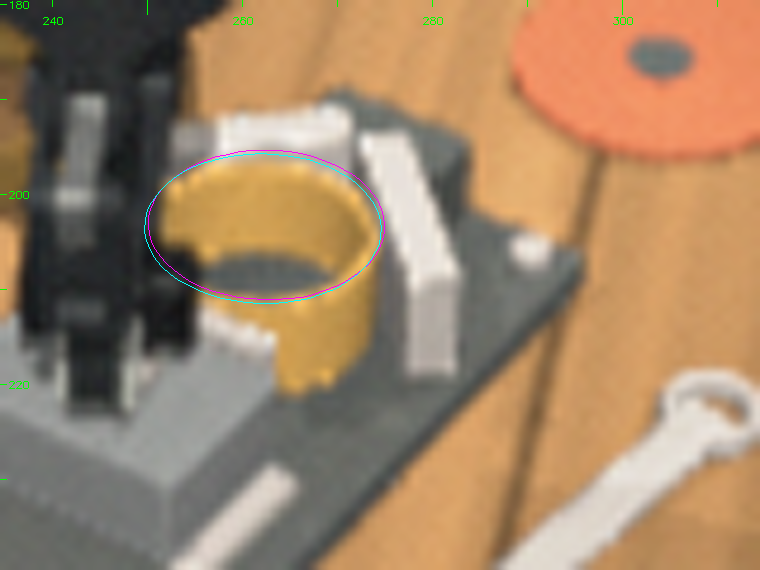

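View pics/ov8w.png

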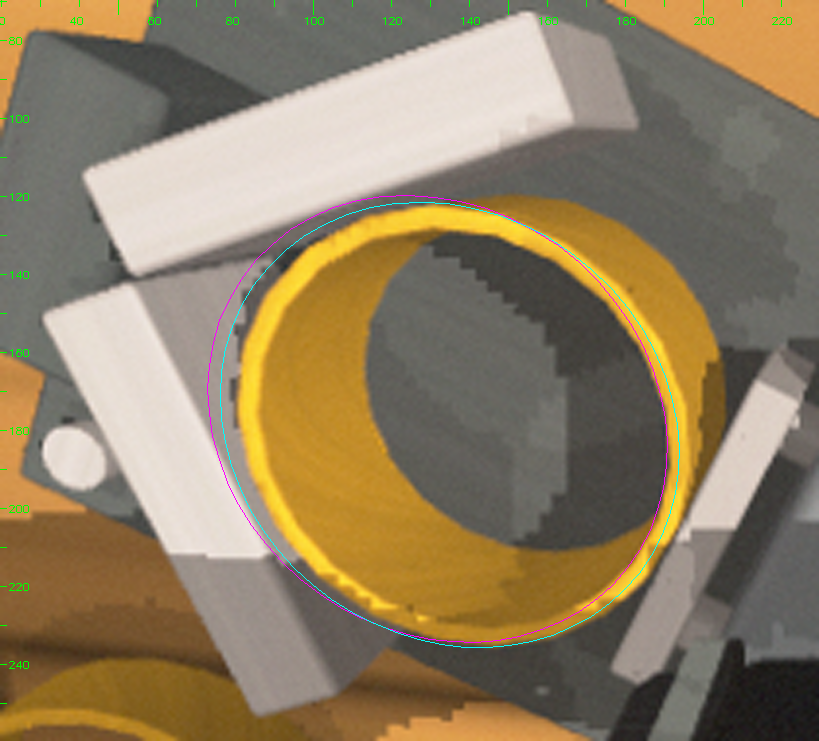

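```bash
python3 - <<'E'
from h import *
d=load('w8');g=lambda x,y:(20+(x+.5)/3.9-.5,70+(y+.5)/3.9-.5)
im=d['img'];hsv=cv2.cvtColor(im,cv2.COLOR_RGB2HSV)
# outer rim: mask of bright yellow/brass connected; print gap along normals
rim=[(238,385),(242,430),(262,480),(280,515),(300,550),(290,270),(320,245),(350,225),(390,212),(425,205),(470,206)]
for a,b,nm in(((135,277),(575,120),'T'),((132,284),(337,692),'L')):
    A=onz(d,g(*a),52)[:2];B=onz(d,g(*b),52)[:2];t=(B-A)/np.linalg.norm(B-A);n=np.array([-t[1],t[0]])
    print(nm,[ (v,abs((onz(d,g(*v),48)[:2]-A)@n).round(1)) for v in rim])
R=np.array(d['R']);print(-R.T@d['t'])
# where would z=14 lower corners project vs observed (638,128) , (400,630)
for p in((575,120),(337,692),(132,284)):
    X=onz(d,g(*p),52).copy();X[2]=14;print(p,((proj(d,X)[0]-[20,70]+.5)*3.9).round())
E
```

```text
T [((238, 385), np.float64(18.8)), ((242, 430), np.float64(25.3)), ((262, 480), np.float64(33.4)), ((280, 515), np.float64(39.4)), ((300, 550), np.float64(45.7)), ((290, 270), np.float64(5.9)), ((320, 245), np.float64(4.0)), ((350, 225), np.float64(2.8)), ((390, 212), np.float64(3.0)), ((425, 205), np.float64(3.6)), ((470, 206), np.float64(5.7))]
L [((238, 385), np.float64(5.4)), ((242, 430), np.float64(2.7)), ((262, 480), np.float64(2.0)), ((280, 515), np.float64(2.1)), ((300, 550), np.float64(2.5)), ((290, 270), np.float64(20.8)), ((320, 245), np.float64(26.6)), ((350, 225), np.float64(32.0)), ((390, 212), np.float64(38.4)), ((425, 205), np.float64(43.6)), ((470, 206), np.float64(49.8))]
[454.20209713  22.82921228 201.67071549]
(575, 120) [643. 125.]
(337, 692) [437. 596.]
(132, 284) [281. 256.]
```

```bash
python3 -m inch '[0.4,-0.05,0,-0.09,0,0,0, 0.4,-0.09,0,-0.18,0,0,0, 0.4,-0.13,0,-0.25,0,0,0, 0.4,-0.16,0,-0.31,0,0,0, 0.4,-0.16,0,-0.31,0,0,0]';python3 st.py; python3 -c "
from h import *
d=snap('wrist','w9',(20,70,230,260),3.9)
"
```

```text
clock: 9.45
eef_pos: [532.3, 32.2, 59.8]
tool_rot: [-1.563, -0.005, 0.122]
force: [1.9, 10.6, -0.2]
width: 49.0
t 9.45 slide 46.83 lat -0.06 Fy 10.6 Fx -2.08 Fz -0.16 T [ 2.068 -0.301 -0.063] yaw 7.0 pos [532.26  32.21  59.78] w 49.0
```

View pics/w9.png

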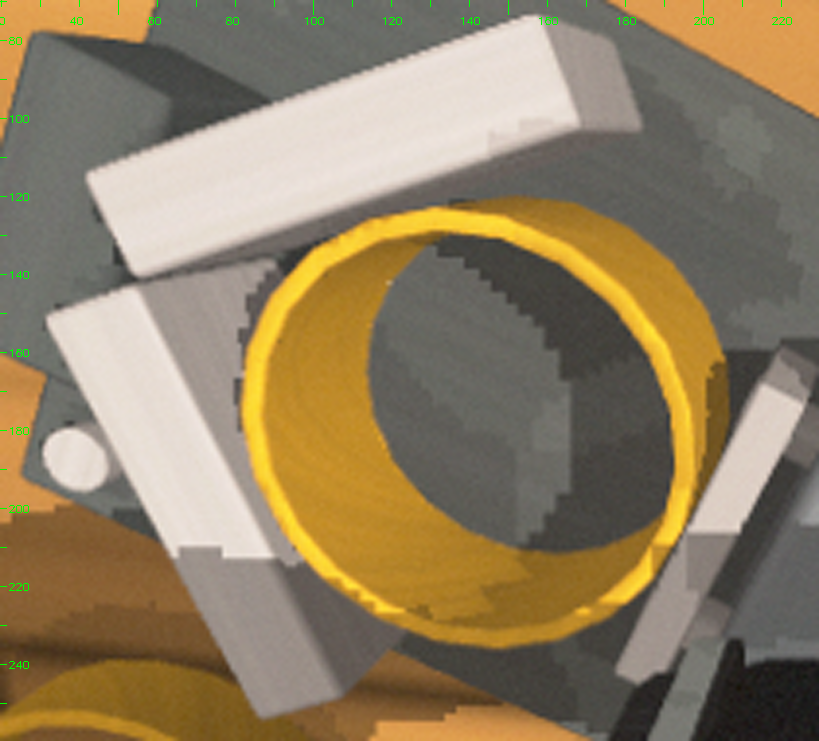

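```bash
cat > fit.py <<'E'
from h import *
import sys
from scipy.optimize import minimize
def bandfit(d,box,x0,r=35.0,free=False):
    hsv=cv2.cvtColor(d['img'],cv2.COLOR_RGB2HSV)
    m=((hsv[...,0]>17)&(hsv[...,0]<30)&(hsv[...,1]>170)&(hsv[...,2]>60)).astype(np.uint8)
    b=np.zeros_like(m);u0,v0,u1,v1=box;b[v0:v1,u0:u1]=1;m*=b
    n,l,st,_=cv2.connectedComponentsWithStats(m);k=1+np.argmax(st[1:,4]);m=(l==k).astype(np.uint8)
    h=cv2.convexHull(max(cv2.findContours(m,cv2.RETR_EXTERNAL,cv2.CHAIN_APPROX_NONE)[0],key=cv2.contourArea))
    H=np.zeros(m.shape,np.float32);cv2.fillConvexPoly(H,h,1);
    th=np.linspace(0,2*np.pi,90)
    def model(q):
        P=np.vstack([np.c_[q[0]+q[2]*np.cos(th),q[1]+q[2]*np.sin(th),0*th+z] for z in(14,48)])
        hh=cv2.convexHull(proj(d,P).astype(np.float32));M=np.zeros(m.shape,np.uint8)
        cv2.fillConvexPoly(M,np.round(hh*16).astype(np.int32),255,cv2.LINE_AA,4);return M/255.
    f=(lambda q:np.abs(model(q)-H).sum()) if free else (lambda q:np.abs(model([*q,r])-H).sum())
    s=minimize(f,[*x0,r] if free else x0,method='Nelder-Mead',options=dict(initial_simplex=None,xatol=.02,fatol=.5))
    return s.x,s.fun,H.sum(),m
if __name__=='__main__':
    d=load('w9');x,fv,A,m=bandfit(d,(60,110,230,245),[504.6,-38.6]);print(x,fv,A);print(bandfit(d,(60,110,230,245),[504.6,-38.6],free=True)[:3])
    o=cv2.imread('pics/w9.png');th=np.linspace(0,6.29,80)
    for z in(14,48):
        q=((proj(d,np.c_[x[0]+35*np.cos(th),x[1]+35*np.sin(th),0*th+z])-[20,70]+.5)*3.9).astype(int);cv2.polylines(o,[q],False,(255,0,255),1)
    g=lambda x,y:(20+(x+.5)/3.9-.5,70+(y+.5)/3.9-.5)
    for a,b in(((138,278),(580,126)),((137,287),(342,694))):
        A=onz(d,g(*a),52);B=onz(d,g(*b),52);t=(B-A)[:2];t/=np.linalg.norm(t);n=np.array([-t[1],t[0]])
        print('dist',(x[:2]-A[:2])@n,'ang',np.degrees(np.arctan2(t[1],t[0])))
        for z in(52,14):
            C=A.copy();D=B.copy();C[2]=D[2]=z
            q=((proj(d,[C,D])-[20,70]+.5)*3.9).astype(int);cv2.line(o,tuple(q[0].tolist()),tuple(q[1].tolist()),(255,255,0),1)
    cv2.imwrite('pics/fit9.png',o)
E
python3 fit.py
```

```text
[505.49437672 -38.77157772] 571.5019607843137 11295.0
(array([504.86050868, -39.17887575,  33.97296676]), np.float64(122.33725490196078), np.float32(11295.0))
dist -37.676652485920705 ang 113.9003136059802
dist 34.82338930420467 ang 23.26089557180954
```

View pics/fit9.png

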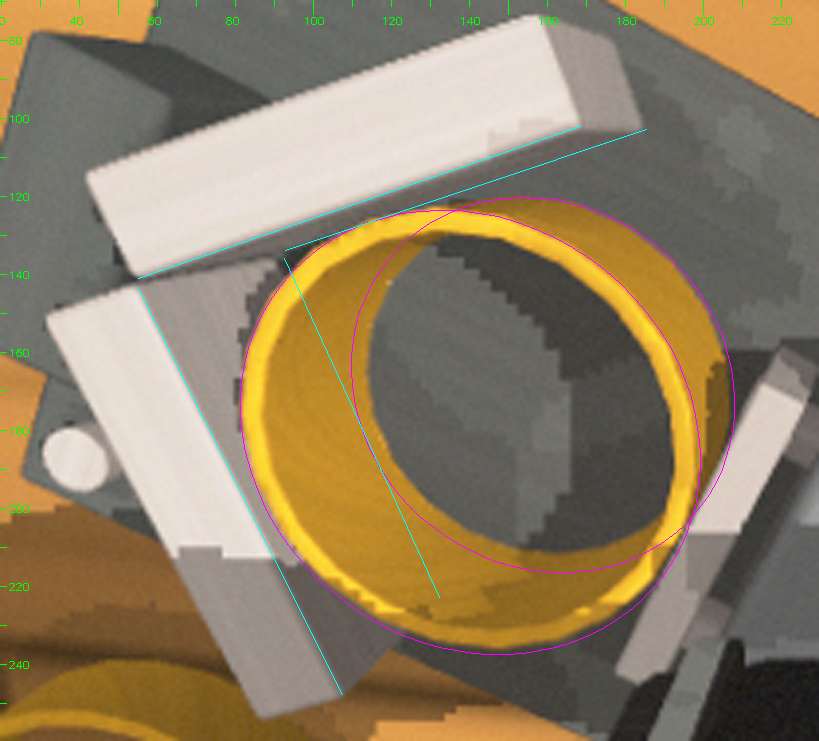

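```bash
python3 - <<'E'
from h import *
cropsave(load('w9'),'w9T',(70,105,150,160),9.5)
cropsave(load('w9'),'w9L',(60,170,140,230),9.5)
E
```

```text
(no output)
```

View pics/w9T.png

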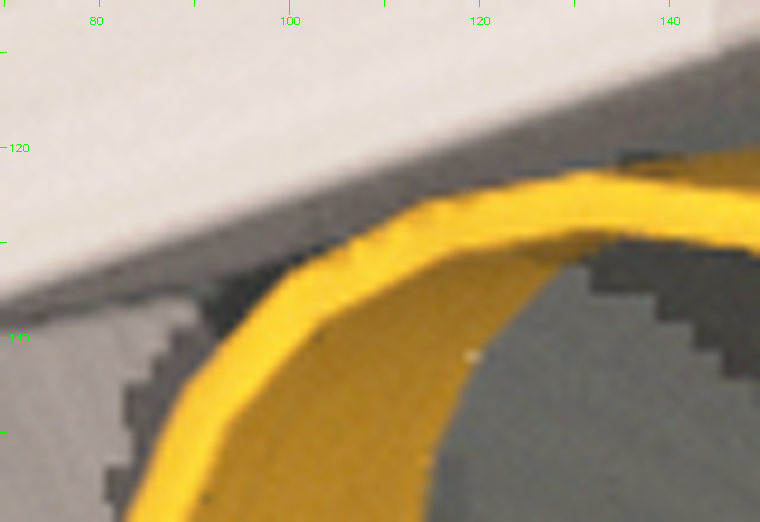

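View pics/w9L.png

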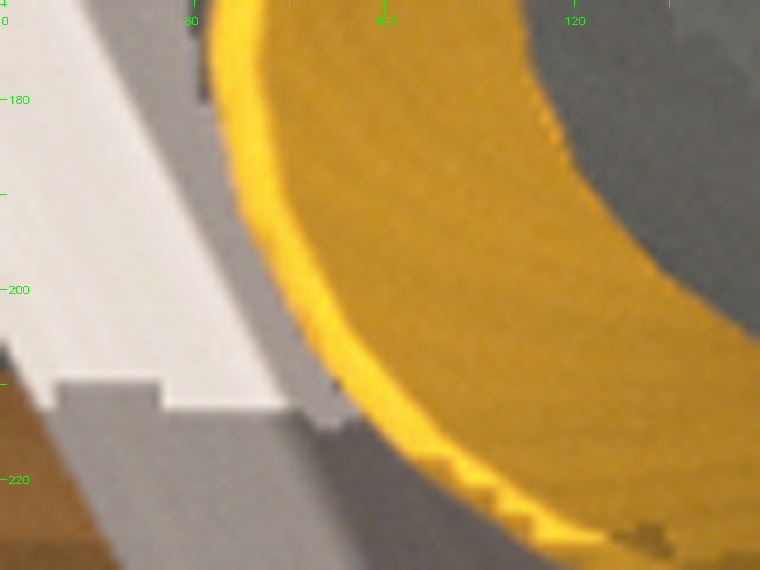

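The wrist view (w9) shows the pad pressed and the band blocked. The band isn't seated, though. It leans on the L face (crop ~(255,480)) and stands about 2.5–3 mm off the T face (crop ~(370,215)). I'll back the jaw off a little, then push the band gently into the V with the closed fingers, and re-clamp.

```bash
python3 -m inch '[0.4,0.05,0,0.09,0,0,0, 0.4,0.14,0,0.26,0,0,0, 0.4,0.26,0,0.49,0,0,0, 0.4,0.38,0,0.7,0,0,0, 0.4,0.48,0,0.9,0,0,0, 0.4,0.54,0,1.02,0,0,0, 0.4,0.56,0,1.06,0,0,0]';python3 st.py; python3 -c "
from h import *
d=snap('wrist','w10',(20,70,230,260),3.9)
"
```

```text
clock: 10.2
eef_pos: [533.6, 35.7, 59.6]
tool_rot: [-1.575, 0.003, 0.118]
force: [-4.4, -3.1, 12.4]
width: 49.4
t 10.2 slide 43.09 lat -0.09 Fy -4.53 Fx -3.01 Fz 12.4 T [-0.586  0.789  0.075] yaw 6.78 pos [533.6   35.71  59.62] w 49.4
```

View pics/w10.png

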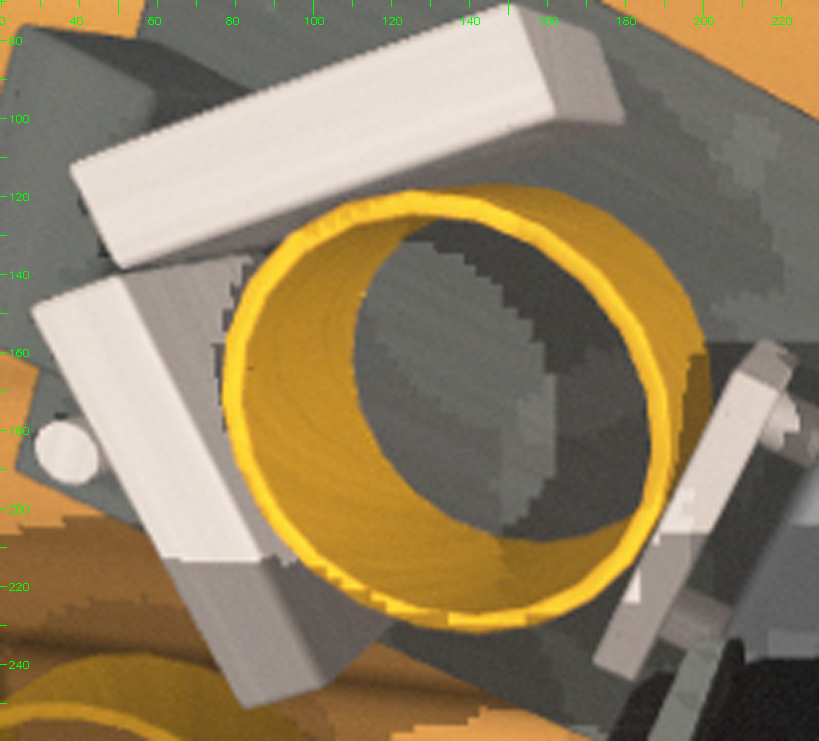

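```bash
python3 -m inch '[0.4,0.05,0,0.09,0,0,0, 0.4,0.12,0,0.22,0,0,0, 0.4,0.19,0,0.35,0,0,0, 0.4,0.24,0,0.45,0,0,0, 0.4,0.28,0,0.53,0,0,0, 0.4,0.28,0,0.53,0,0,0]';python3 st.py; python3 -m inch '[0.6,-0.07,0,-0.13,0,0,0, 0.8,-0.07,0,-0.13,0,0,0, 1,-0.07,0,-0.13,0,0,0, 1,-0.07,0,-0.13,0,0,0, 1,-0.07,0,-0.13,0,0,0]'; python3 st.py
```

```text
clock: 10.85
eef_pos: [535.6, 40.9, 59.6]
tool_rot: [-1.576, 0.003, 0.118]
force: [-3.2, -3.8, 11.2]
width: 49.4
t 10.85 slide 37.57 lat -0.09 Fy -4.72 Fx -1.61 Fz 11.18 T [-0.662  0.828  0.011] yaw 6.75 pos [535.59  40.85  59.62] w 49.4
clock: 11.35
eef_pos: [536.4, 42.5, 59.2]
tool_rot: [-1.571, 0.0, 0.119]
force: [0.2, -0.1, 1.3]
width: 85.4
t 11.35 slide 35.74 lat 0.07 Fy -0.05 Fx 0.27 Fz 1.33 T [0.017 0.036 0.005] yaw 6.83 pos [536.4   42.5   59.15] w 85.4
```

```bash
python3 -m inch '[1,0,-1,0,0,0,0, 1,0,-3,0,0,0,0, 1,0,-5,0,0,0,0, 1,0,-6.5,0,0,0,0, 0.5,0,-7,0,0,0,0, 0.2,0,-7,0,0,0,0]'; python3 -c "
from h import *
go([505.5,-41.5,130],7)
snap('wrist','w11')
snap('side','s11',(235,180,315,240),9.5)"
```

```text
clock: 11.95
eef_pos: [536.9, 42.3, 130.1]
tool_rot: [-1.571, -0.001, 0.119]
force: [0.7, 0.2, 0.1]
width: 59.1
shift cm [-4.11  0.   -7.95] turn [ 0.02 -0.19  0.09]
```

View pics/w11.png

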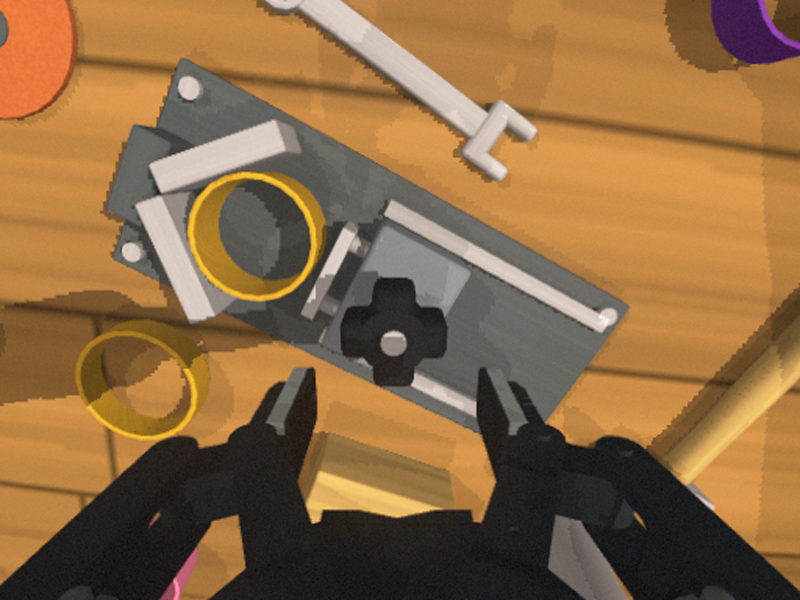

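View pics/s11.png

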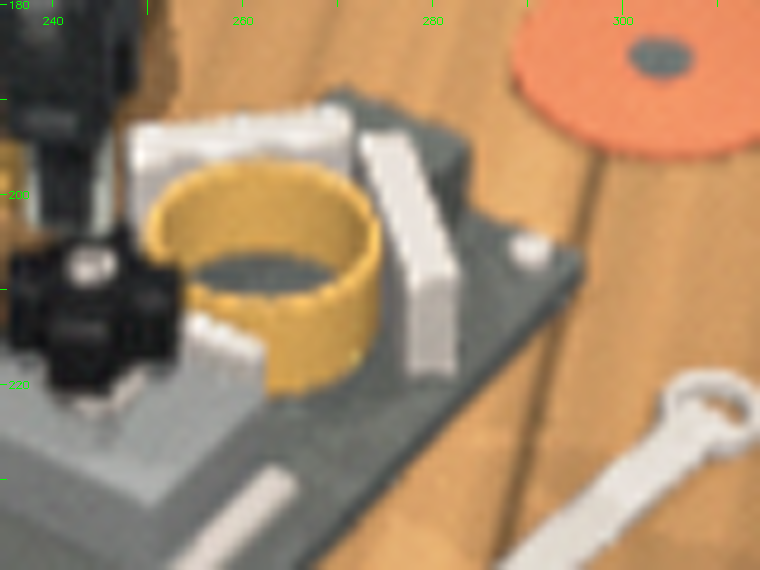

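```bash
python3 - <<'E'
from fit import *
c=np.array([530.5,24.5]);a=np.radians(-21.2);ex=np.array([np.cos(a),np.sin(a)]);ey=np.array([-ex[1],ex[0]])
def rep(d,c0,lines):
    for nm,A,B in lines:
        A=onz(d,A,52)[:2];B=onz(d,B,52)[:2];t=(B-A)/np.linalg.norm(B-A);n=np.array([-t[1],t[0]]);print(nm,abs((c0-A)@n).round(2),np.degrees(np.arctan2(t[1],t[0])).round(1))
s=load('s11')
x,fv,A,m=bandfit(s,(248,194,278,225),[505,-39],free=True);print('side',x,fv,A)
f8=lambda x,y:(235+(x+.5)/9.5-.5,180+(y+.5)/9.5-.5)
rep(s,x[:2],[('T',f8(362,138),f8(412,278)),('L',f8(345,143),f8(140,168))])
w=load('w11');k=lambda x,y:((x+.5)*.64-.5,(y+.5)*.64-.5)
x,fv,A,m=bandfit(w,(110,105,215,200),[505,-39],free=True);print('wrist',x,fv,A)
cropsave(w,'w11c',(75,70,215,210),4.2)
E
```

```text
Traceback (most recent call last):
  File "fit.py", line 8, in bandfit
    n,l,st,_=cv2.connectedComponentsWithStats(m);k=1+np.argmax(st[1:,4]);m=(l==k).astype(np.uint8)
                                                     ~~~~~~~~~^^^^^^^^^^
ValueError: attempt to get argmax of an empty sequence
```

```bash
sed -i 's/hsv\[...,0\]>17)&(hsv\[...,0\]<30)&(hsv\[...,1\]>170)/hsv[...,0]>16)\&(hsv[...,0]<30)\&(hsv[...,1]>SMIN)/; s/^def bandfit/SMIN=170\ndef bandfit/' fit.py; python3 - <<'E'
import fit
from fit import *
c=np.array([530.5,24.5]);a=np.radians(-21.2);ex=np.array([np.cos(a),np.sin(a)]);ey=np.array([-ex[1],ex[0]])
def rep(d,c0,lines):
    for nm,A,B in lines:
        A=onz(d,A,52)[:2];B=onz(d,B,52)[:2];t=(B-A)/np.linalg.norm(B-A);n=np.array([-t[1],t[0]]);print(nm,abs((c0-A)@n).round(2),np.degrees(np.arctan2(t[1],t[0])).round(1))
s=load('s11')
fit.SMIN=130
h=cv2.cvtColor(s['img'],cv2.COLOR_RGB2HSV);print(h[203,[252,255,262]],h[210,262],h[217,266])
x,fv,A,m=bandfit(s,(248,194,278,225),[505,-39],free=True);print('side',x,fv,A)
f8=lambda x,y:(235+(x+.5)/9.5-.5,180+(y+.5)/9.5-.5)
rep(s,x[:2],[('T',f8(362,138),f8(412,278)),('L',f8(345,143),f8(140,168))])
fit.SMIN=170
w=load('w11')
x,fv,A,m=bandfit(w,(110,105,215,200),[505,-39],free=True);print('wrist',x,fv,A)
cropsave(w,'w11c',(75,70,215,210),4.2)
E
```

```text
[[ 19 156 176]
 [ 18 155 193]
 [ 19 150 209]] [ 21  29 113] [ 18 151 206]
side [501.72156411 -41.22351427  29.47880993] 66.3686274509804 435.0
T 33.95 113.8
L 30.68 24.6
wrist [504.17606221 -39.54008546  33.99452341] 89.89411764705882 5810.0
```

View pics/w11c.png

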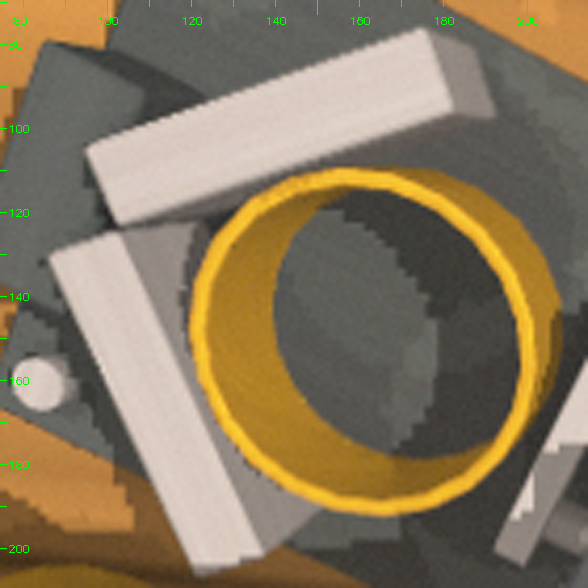

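```bash
python3 - <<'E'
from fit import *
w=load('w11');g=lambda x,y:(75+(x+.5)/4.2-.5,70+(y+.5)/4.2-.5)
x=np.array([504.18,-39.54])
for nm,A,B in(('T',(122,222),(455,109)),('L',(124,230),(264,553))):
    A=onz(w,g(*A),52)[:2];B=onz(w,g(*B),52)[:2];t=(B-A)/np.linalg.norm(B-A);n=np.array([-t[1],t[0]]);print(nm,abs((x-A)@n).round(2),np.degrees(np.arctan2(t[1],t[0])).round(1),np.linalg.norm(B-A))
o=cv2.imread('pics/w11c.png')
th=np.linspace(0,6.29,80)
for r,xx in((34,x),):
  for z in(14,48):
    q=((proj(w,np.c_[xx[0]+r*np.cos(th),xx[1]+r*np.sin(th),0*th+z])-[75,70]+.5)*4.2).astype(int);cv2.polylines(o,[q],False,(255,0,255),1)
cv2.imwrite('pics/w11o.png',o)
E
```

```text
T 36.45 113.6 68.24802507226583
L 34.05 22.9 67.89914591898993
```

View pics/w11o.png

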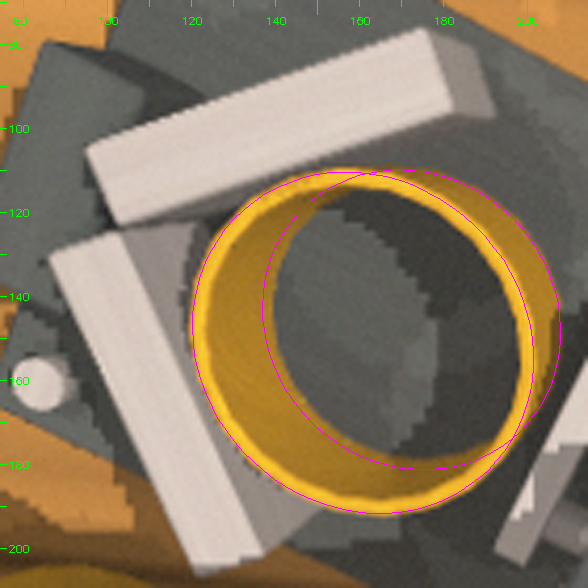

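```bash
python3 -c "
from h import *
go([504.3,-40,130],23.8)"
```

```text
shift cm [-4.13 -0.11 -7.78] turn [ 1.000e-02 -1.698e+01 -5.000e-02]
```

```bash
python3 -m inch '[0,-0.4,0,-0.8,0,-2,0, 0,-1.2,0,-2.3,0,-5,0, 0,-2.1,0,-4,0,-9,0, 0,-3,0,-5.6,0,-13,0, 0,-3.7,0,-7,0,-16,0, 0,-4.1,0,-7.8,0,-17,0, 0,-4.1,0,-7.8,0,-17,0, 0,-4.1,0,-7.8,0,-17,0]'; python3 -c "
from h import *
go([504.3,-40,60],23.8)
snap('wrist','w12')
snap('side','s12',(185,150,305,245),6)"
```

```text
clock: 12.85
eef_pos: [505.2, -39.2, 129.2]
tool_rot: [-1.57, -0.0, 0.415]
force: [1.0, 0.3, -0.6]
width: 0.2
shift cm [-0.12  6.92 -0.04] turn [-0.04 -0.01  0.03]
```

View pics/w12.png

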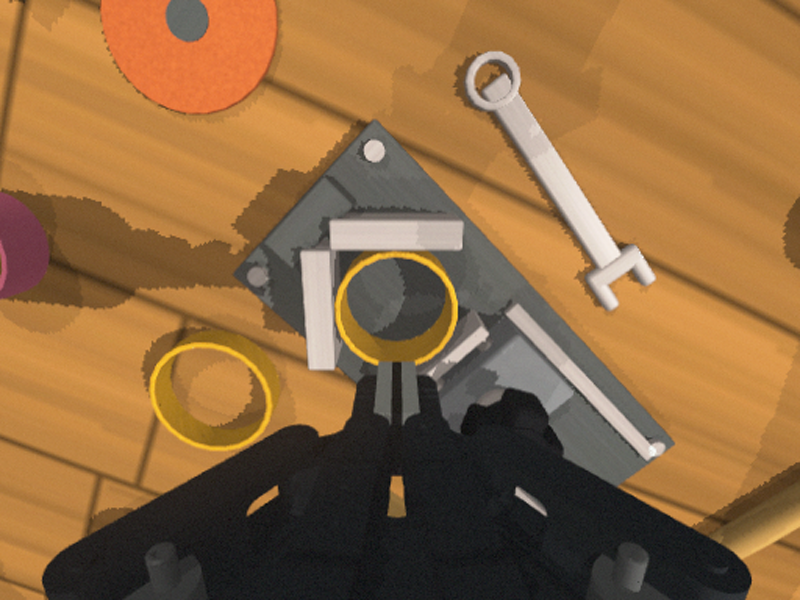

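View pics/s12.png

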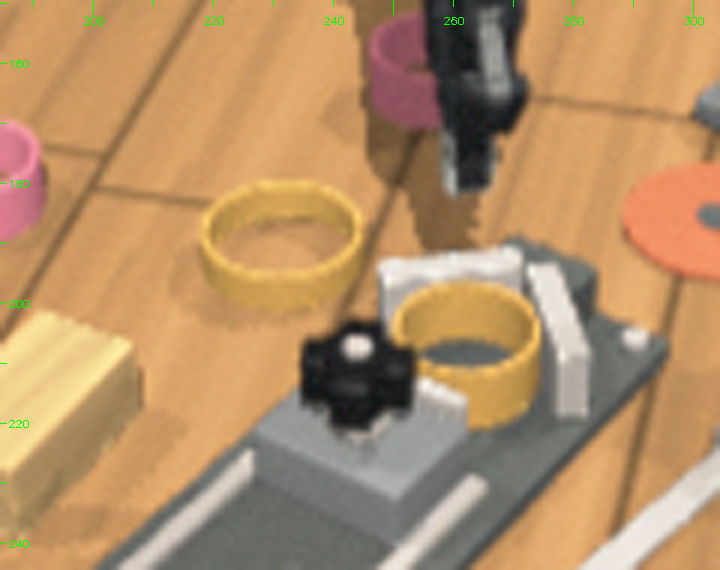

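```bash
python3 -m inch '[0,0,1,0,0,0,0, 0,-0.1,3,0,0,0,0, 0,-0.1,5,0,0,0,0, 0,-0.1,6.5,0,0,0,0, 0,-0.1,6.9,0,0,0,0, 0,-0.1,6.9,0,0,0,0]'; python3 st.py; python3 -c "
from h import *
go([504.3,-40,29],23.8)
snap('wrist','w13')
snap('side','s13',(185,150,305,245),6)"
```

```text
clock: 13.55
eef_pos: [503.7, -39.7, 59.7]
tool_rot: [-1.57, 0.001, 0.417]
force: [-0.3, -0.2, 0.4]
width: -0.2
t 13.55 slide 124.2 lat -0.69 Fy -0.3 Fx -0.19 Fz 0.44 T [ 0.013  0.023 -0.058] yaw 23.88 pos [503.71 -39.7   59.67] w -0.2
shift cm [ 0.05  3.07 -0.05] turn [-0.04  0.08 -0.06]
```

View pics/w13.png

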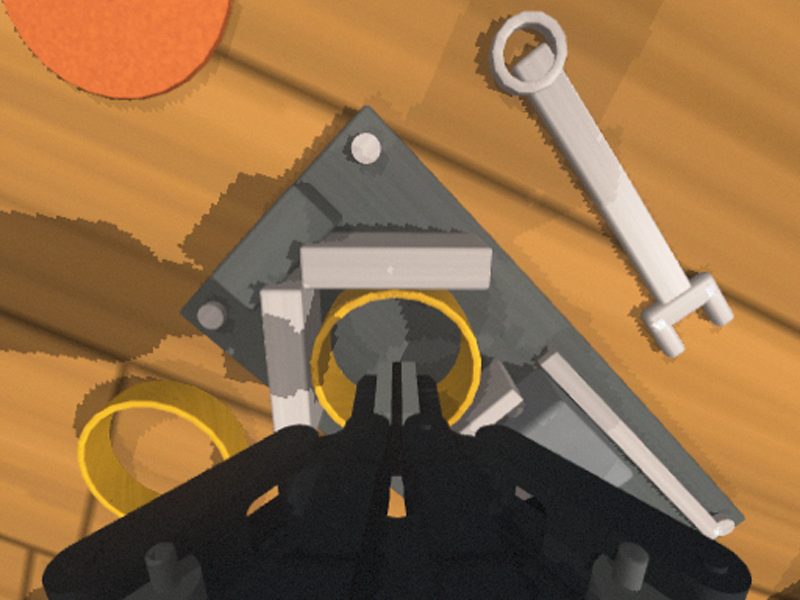

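View pics/s13.png

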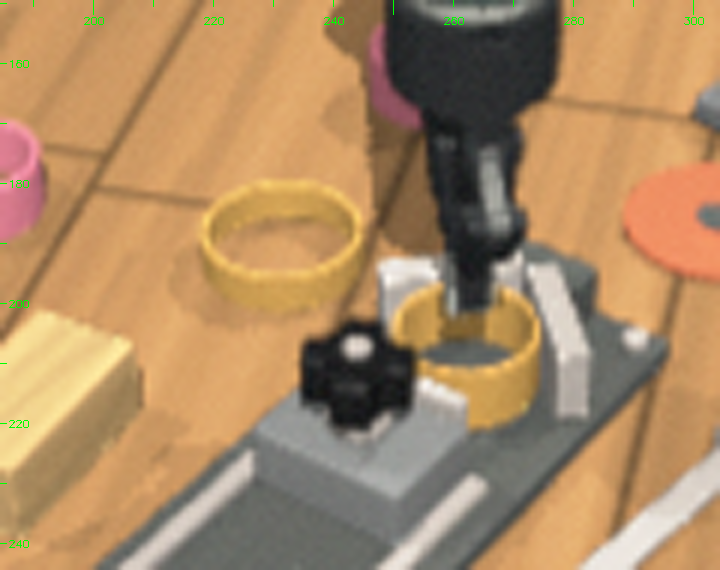

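```bash
python3 -m inch '[0,0,0.6,0,0,0,0, 0,0,1.6,0,0,0,0, 0,0,2.5,0,0,0,0, 0,0,3,0,0,0,0, 0,0,3,0,0,0,0]'; python3 st.py; python3 -m inch '[0,-0.2,0,0,0,0,0, 0,-0.5,0,0,0,0,0, 0,-0.8,0,0,0,0,0, 0,-1.1,0,0,0,0,0, 0,-1.3,0,0,0,0,0, 0,-1.4,0,0,0,0,0]'; python3 st.py
```

```text
clock: 14.15
eef_pos: [503.4, -40.3, 29.4]
tool_rot: [-1.57, 0.002, 0.416]
force: [-0.0, -0.5, -0.9]
width: -0.3
t 14.15 slide 124.83 lat -0.75 Fy -0.49 Fx 0.17 Fz -0.86 T [-0.013 -0.044 -0.024] yaw 23.84 pos [503.42 -40.27  29.38] w -0.3
clock: 14.75
eef_pos: [491.0, -46.2, 30.4]
tool_rot: [-1.571, 0.0, 0.416]
force: [0.5, 0.3, 0.6]
width: 0.0
t 14.75 slide 134.8 lat -10.17 Fy 0.43 Fx 0.35 Fz 0.62 T [ 0.02  -0.041  0.011] yaw 23.82 pos [491.03 -46.15  30.43] w 0.0
```

```bash
cat >> st.py <<'E'
print('push x_t',round(f[:2]@[.915,.4035],2),'push -z_t',round(f[:2]@[-.4035,.915],2), 'xt',round(p[:2]@[-.915,-.4035],2),'zt',round(p[:2]@[.4035,-.915],2))
E
for i in 1 2; do python3 -m inch '[0,-0.1,0,0,0,0,0, 0,-0.2,0,0,0,0,0, 0,-0.2,0,0,0,0,0]' >/dev/null; python3 st.py|tail -1; done
```

```text
push x_t -0.59 push -z_t -0.03 xt -428.88 zt 240.22
push x_t 0.14 push -z_t -0.46 xt -426.78 zt 240.25
```

```bash
python3 -m inch '[0,-0.1,0,0,0,0,0, 0,-0.2,0,0,0,0,0, 0,-0.2,0,0,0,0,0]' >/dev/null; python3 st.py|tail -1; python3 -m inch '[0,-0.1,0,0,0,0,0, 0,-0.15,0,0,0,0,0, 0,-0.15,0,0,0,0,0]' >/dev/null; python3 st.py|tail -1; python3 -c "
from h import *
snap('wrist','w14')"
```

```text
push x_t 1.48 push -z_t 0.48 xt -425.59 zt 240.19
push x_t 4.52 push -z_t -1.09 xt -425.46 zt 240.17
```

View pics/w14.png

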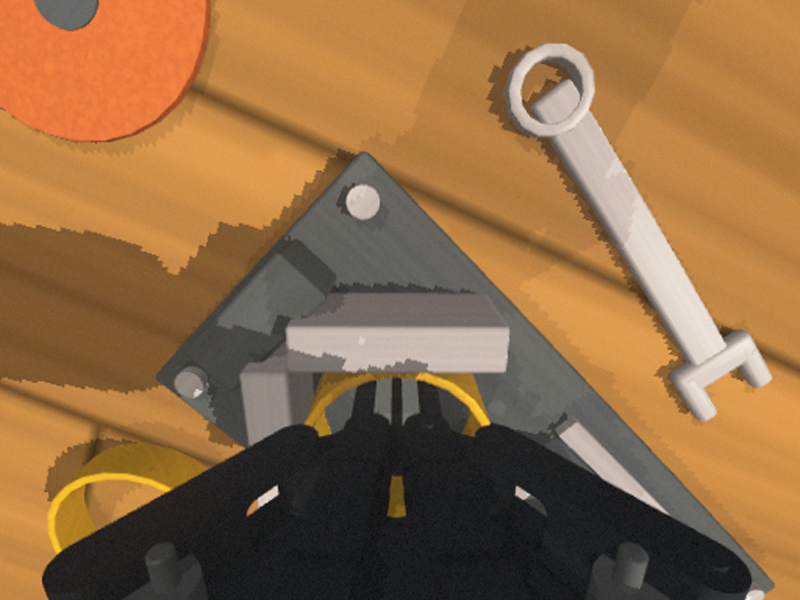

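```bash
python3 -m inch '[0,0.3,0,0,0,0,0, 0,0.7,0,0,0,0,0, 0,1.1,0,0,0,0,0, 0,1.5,0,0,0,0,0, 0,1.8,0,0,0,0,0, 0,1.8,0,-0.3,0,0,0, 0,1.8,0,-0.6,0,0,0, 0,1.8,0,-0.9,0,0,0, 0,1.8,0,-1.1,0,0,0, 0,1.8,0,-1.2,0,0,0, 0,1.8,0,-1.2,0,0,0]' >/dev/null; python3 st.py|tail -1;  python3 -m inch '[0,0,0,-0.1,0,0,0, 0,0,0,-0.2,0,0,0, 0,0,0,-0.2,0,0,0]' >/dev/null; python3 st.py|tail -1;
```

```text
push x_t 0.21 push -z_t 0.21 xt -441.33 zt 252.5
push x_t 0.15 push -z_t 0.92 xt -441.49 zt 254.37
```

```bash
python3 -m inch '[0,0,0,-0.1,0,0,0, 0,0,0,-0.15,0,0,0, 0,0,0,-0.15,0,0,0]' >/dev/null; python3 st.py|tail -1;  python3 -m inch '[0,0,0,-0.1,0,0,0, 0,0,0,-0.1,0,0,0]' >/dev/null; python3 st.py|tail -1;
```

```text
push x_t -0.09 push -z_t 0.34 xt -441.45 zt 255.82
push x_t 0.0 push -z_t 2.07 xt -441.53 zt 256.21
```

```bash
python3 -m inch '[0,0,0,-0.1,0,0,0, 0,0,0,-0.1,0,0,0]' >/dev/null; python3 st.py|tail -1; python3 -m inch '[0,0,0,0.4,0,0,0, 0,0,0,0.9,0,0,0, 0,0,0,1.4,0,0,0, 0,0,0,1.7,0,0,0, 0,0,0,1.7,0,0,0]' >/dev/null; python3 st.py
```

```text
push x_t 0.69 push -z_t 4.12 xt -441.57 zt 256.55
t 18.6 slide 127.0 lat -2.53 Fy 0.61 Fx -0.46 Fz 0.16 T [ 0.019 -0.037  0.005] yaw 23.89 pos [500.98 -41.65  30.43] w -0.1
push x_t 0.1 push -z_t 0.76 xt -441.59 zt 240.25
```

```bash
python3 -m inch '[0,0,-0.6,0,0,0,0, 0,0,-2,0,0,0,0, 0,0,-4,0,0,0,0, 0,0,-6.5,0,0,0,0, 0,0,-8.7,0,0,0,0, 0,0,-10,0,0,0,0, 0,0,-10,0,0,0,0]'>/dev/null; python3 st.py; python3 -c "
from h import *
go([535.6,41,130],6.8)
snap('wrist','w15')
snap('side','s15',(235,180,315,240),9.5)"
```

```text
t 19.3 slide 127.24 lat -1.1 Fy -0.36 Fx 0.03 Fz -0.7 T [-0.048  0.012  0.012] yaw 23.78 pos [502.23 -42.38 131.91] w -0.3
push x_t -0.24 push -z_t -0.28 xt -442.44 zt 241.43
shift cm [6.42 0.2  6.28] turn [ 0.07 16.98  0.18]
```

View pics/w15.png

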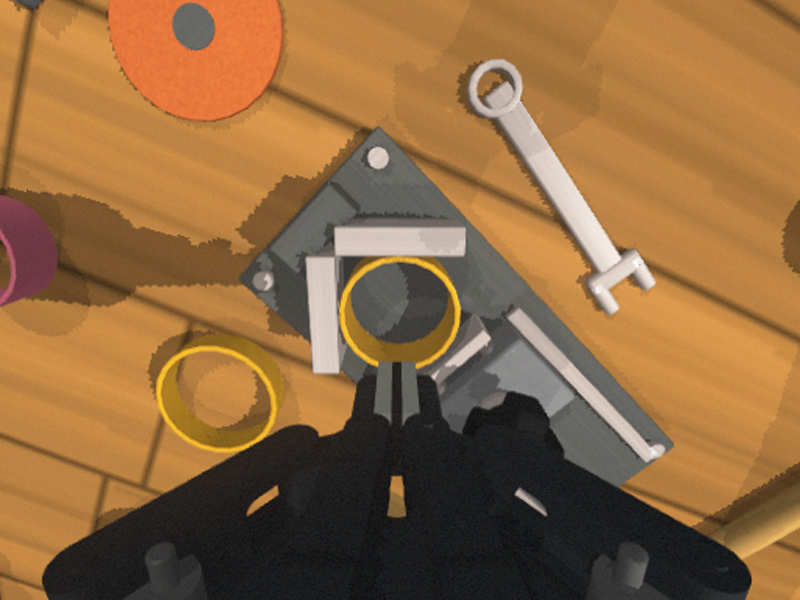

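View pics/s15.png

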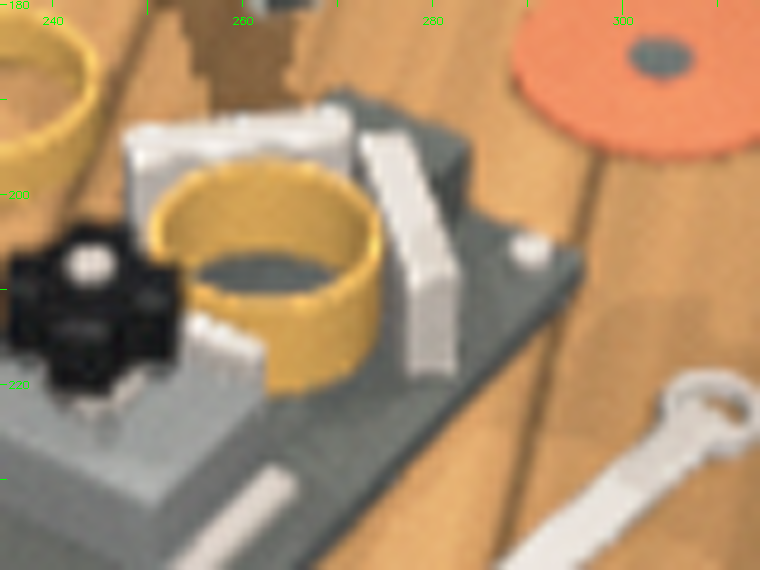

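```bash
python3 - <<'E'
from fit import *
for n in('w12','w15'):
    w=load(n);x,fv,A,m=bandfit(w,(200,150,305,240),[504,-40],free=True);print(n,x,fv,A)
    cropsave(w,n+'c',(185,125,305,245),5)
E
```

```text
w12 [504.37493892 -39.64998413  33.80178974] 279.35686274509806 4816.0
w15 [503.81432651 -39.7564801   33.6518656 ] 339.964705882353 4611.0
```

View pics/w12c.png

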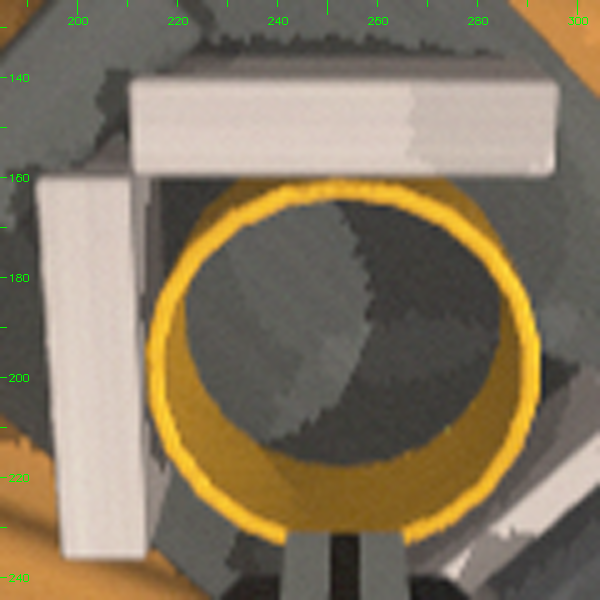

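View pics/w15c.png

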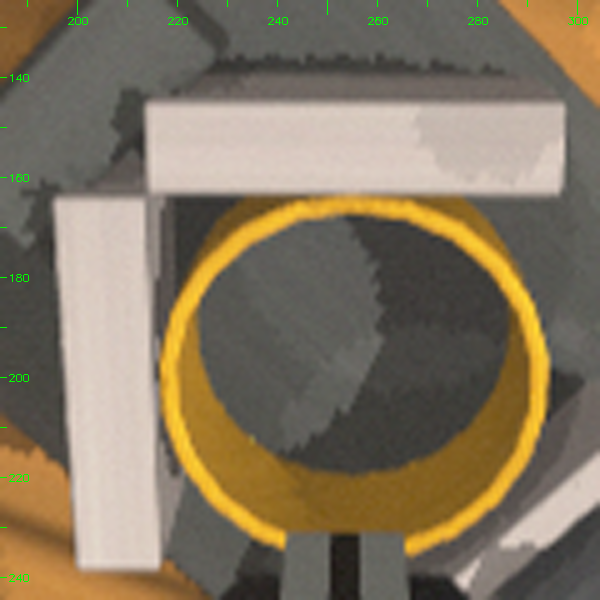

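```bash
python3 - <<'E'
from h import *
g=lambda x,y:(185+(x+.5)/5-.5,125+(y+.5)/5-.5)
for n,T,L,rt,rl,rr in(('w12',((135,176),(553,177)),((134,180),(147,556)),(340,179),(148,358),(541,358)),('w15',((150,194),(563,194)),((151,198),(162,568)),(358,196),(161,370),(549,370))):
    w=load(n)
    for nm,(A,B),pt in(('T',T,rt),('L',L,rl)):
        A=onz(w,g(*A),52)[:2];B=onz(w,g(*B),52)[:2];t=(B-A)/np.linalg.norm(B-A);m=np.array([-t[1],t[0]])
        print(n,nm,((onz(w,g(*pt),48)[:2]-A)@m).round(2),'ang',np.degrees(np.arctan2(t[1],t[0])).round(2), 'len',np.linalg.norm(B-A).round(1))
    print('width',np.linalg.norm(onz(w,g(*rl),48)-onz(w,g(*rr),48)), 'xt,zt of rim', [ (onz(w,g(*p),48)[:2]@[-.915,-.4035]).round(2) for p in (rt,)],[ (onz(w,g(*p),48)[:2]@[.4035,-.915]).round(2) for p in (rl,)])
    c=-np.array(w['R']).T@w['t'];print(c.round(1), 'T',(onz(w,g(*T[0]),52)[:2]@[-.915,-.4035]).round(2),'L',(onz(w,g(*L[0]),52)[:2]@[.4035,-.915]).round(2))
E
```

```text
w12 T -1.21 ang 113.69 len 68.6
w12 L 0.78 ang 23.07 len 68.2
width 68.41328557692634 xt,zt of rim [np.float64(-410.44)] [np.float64(273.64)]
[433.1 -70.9 271.3] T -409.17 L 274.01
w15 T -1.19 ang 113.85 len 68.8
w15 L 0.31 ang 22.97 len 68.6
width 68.56797540274235 xt,zt of rim [np.float64(-410.08)] [np.float64(273.81)]
[429.7 -73.9 273.8] T -408.93 L 273.66
```

The band has now been pressed against both faces, stalling at 4.5 N on T and 4.1 N on L. Going back to the knob.

```bash
python3 -m inch '[0.3,0.6,0,0.6,0,2,0, 1,1.9,0,1.8,0,5,0, 1,3.3,0,3.2,0,9,0, 1,4.7,0.1,4.6,0,13,0, 1,5.8,0.2,5.7,0,16,0, 1,6.4,0.2,6.3,0,17,0, 1,6.4,0.2,6.3,0,17,0, 1,6.4,0.2,6.3,0,17,0]'>/dev/null; python3 st.py; python3 -c "
from h import *
go([535.6,40.9,60],6.8)
snap('wrist','w16')"
```

```text
t 20.2 slide 38.68 lat -1.92 Fy 0.31 Fx -0.21 Fz -0.14 T [-0.012 -0.009  0.029] yaw 6.86 pos [533.48  40.48 127.65] w 85.7
push x_t 0.07 push -z_t 0.37 xt -504.47 zt 178.22
shift cm [0.23 6.76 0.02] turn [ 0.05  0.06 -0.1 ]
```

View pics/w16.png

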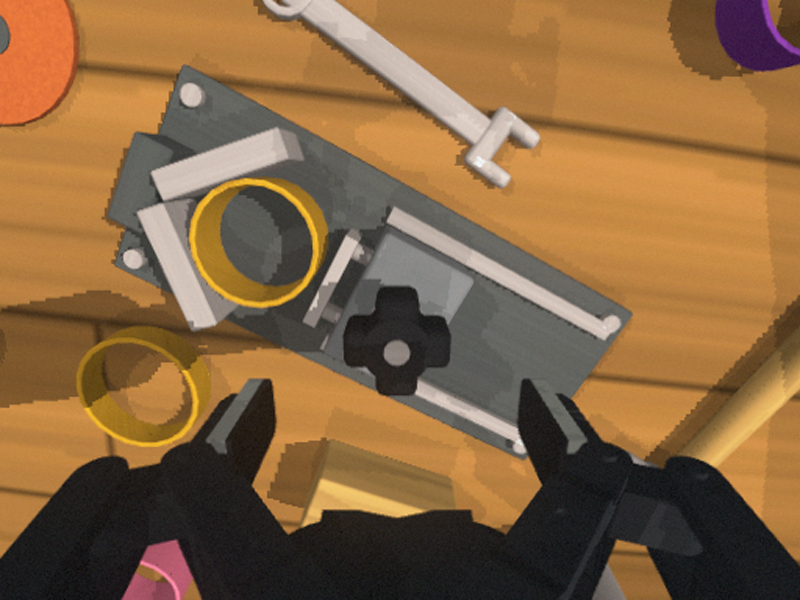

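```bash
python3 -m inch '[1,0.1,1,0,0,0,0, 1,0.2,3,0,0,0,0, 1,0.2,5,0,0,0,0, 1,0.2,6.3,0,0,0,0, 1,0.2,6.8,0,0,0,0, 1,0.2,6.8,0,0,0,0, 1,0.2,6.8,0,0,0,0]'>/dev/null; python3 st.py; python3 -m inch '[0.6,0,0,0,0,0,0, 0.6,0,0,0,0,0,0, 0.5,0,0,0,0,0,0, 0.4,0,0,0,0,0,0, 0.4,0,0,0,0,0,0, 0.4,0,0,0,0,0,0]'>/dev/null; python3 st.py; python3 -m inch '[0.4,-0.05,0,-0.09,0,0,0, 0.4,-0.14,0,-0.26,0,0,0, 0.4,-0.23,0,-0.44,0,0,0, 0.4,-0.28,0,-0.53,0,0,0, 0.4,-0.31,0,-0.58,0,0,0, 0.4,-0.31,0,-0.58,0,0,0]'>/dev/null; python3 st.py
```

```text
t 20.95 slide 36.44 lat 0.47 Fy 0.69 Fx -0.19 Fz 0.95 T [ 0.012  0.066 -0.055] yaw 6.83 pos [536.52  41.71  60.75] w 85.5
push x_t 0.35 push -z_t 0.63 xt -507.74 zt 178.32
t 21.55 slide 36.76 lat 0.81 Fy -0.97 Fx 0.23 Fz 5.91 T [-0.185  0.151  0.03 ] yaw 6.81 pos [536.72  41.29  61.22] w 49.2
push x_t -0.52 push -z_t -0.85 xt -507.76 zt 178.79
t 22.15 slide 40.61 lat 0.74 Fy 5.47 Fx 0.04 Fz 5.47 T [ 0.951 -0.29  -0.03 ] yaw 6.9 pos [535.27  37.72  61.2 ] w 49.0
push x_t 3.89 push -z_t 3.84 xt -504.99 zt 181.46
```

```bash
python3 -m inch '[0.4,-0.05,0,-0.09,0,0,0, 0.4,-0.12,0,-0.22,0,0,0, 0.4,-0.17,0,-0.31,0,0,0, 0.4,-0.19,0,-0.35,0,0,0, 0.4,-0.19,0,-0.35,0,0,0]'>/dev/null; python3 st.py|head -1; python3 -m inch '[0.4,-0.05,0,-0.09,0,0,0, 0.4,-0.07,0,-0.13,0,0,0, 0.4,-0.07,0,-0.13,0,0,0]'>/dev/null; python3 st.py|head -1;python3 -m inch '[0.4,-0.05,0,-0.09,0,0,0, 0.4,-0.07,0,-0.13,0,0,0, 0.4,-0.07,0,-0.13,0,0,0]'>/dev/null; python3 st.py|head -1
```

```text
t 22.65 slide 43.89 lat 0.79 Fy 6.41 Fx 0.53 Fz 4.4 T [ 1.168 -0.417 -0.045] yaw 6.91 pos [534.13  34.64  61.23] w 49.2
t 22.95 slide 44.77 lat 0.8 Fy 7.29 Fx 1.25 Fz 2.89 T [ 1.36  -0.482 -0.069] yaw 6.94 pos [533.81  33.82  61.23] w 49.1
t 23.25 slide 45.66 lat 0.78 Fy 7.56 Fx 0.98 Fz 2.53 T [ 1.541 -0.575  0.05 ] yaw 6.95 pos [533.47  32.99  61.25] w 49.1
```

```bash
python3 -m inch '[0.4,-0.05,0,-0.09,0,0,0, 0.4,-0.09,0,-0.18,0,0,0, 0.4,-0.09,0,-0.18,0,0,0]'>/dev/null; python3 st.py|head -1;  python3 -c "
from h import *
d=snap('wrist','w17',(20,70,230,260),3.9)
"
```

```text
t 23.55 slide 47.0 lat 0.8 Fy 9.22 Fx -0.85 Fz 2.34 T [ 1.832 -0.608 -0.068] yaw 6.97 pos [533.01  31.74  61.26] w 49.3
```

View pics/w17.png

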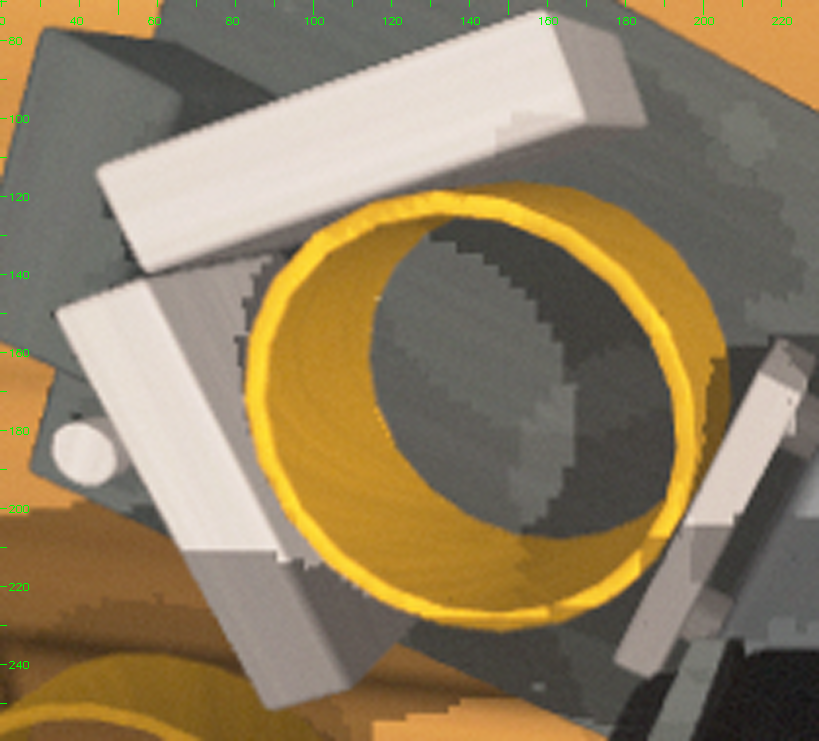

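```bash
python3 - <<'E'
from fit import *
g=lambda x,y:(20+(x+.5)/3.9-.5,70+(y+.5)/3.9-.5)
for n,T,L in(('w9',((138,278),(580,126)),((137,287),(342,694))),('w17',((147,272),(587,122)),((148,280),(352,690)))):
    d=load(n);x,fv,A,m=bandfit(d,(60,105,230,245),[504.6,-38.6],free=True);print(n,x.round(2),fv)
    for nm,(a,b) in(('T',T),('L',L)):
        A=onz(d,g(*a),52)[:2];B=onz(d,g(*b),52)[:2];t=(B-A)/np.linalg.norm(B-A);m=np.array([-t[1],t[0]])
        print(nm,(abs((x[:2]-A)@m)-x[2]).round(2),np.degrees(np.arctan2(t[1],t[0])).round(2))
E
```

```text
w9 [504.86 -39.18  33.97] 122.33725490196078
T 2.96 113.9
L 0.73 23.26
w17 [503.26 -39.86  33.95] 132.67450980392158
T 1.18 113.73
L 0.59 23.08
```

The T gap fell from 3.0 to 1.2 mm, with 0.6 at L. That is within the fit's 1 mm radius bias, so the band is seated. The pad is pressed about 3.5 mm (Fy 9.2 N less 5 N of friction). I'll ease the push and start turning clockwise.

```bash
python3 -m inch '[0.4,0.05,0,0.09,0,0,0, 0.4,0.09,0,0.18,0,0,0, 0.4,0.09,0,0.18,0,0,0]'>/dev/null; python3 st.py|head -1; python3 -m inch '[0.4,0,0,0,0,2,0, 0.4,0,0,0,0,5,0, 0.4,0,0,0,0,8,0, 0.4,0,0,0,0,10,0, 0.4,0,0,0,0,10,0]'>/dev/null; python3 st.py|head -1; python3 -c "
from cell import ctrl
print(ctrl.read_state()['qpos'])"
```

```text
t 23.9 slide 46.94 lat 0.81 Fy 6.22 Fx 0.53 Fz 3.58 T [ 1.194 -0.383  0.016] yaw 6.93 pos [533.04  31.8   61.24] w 49.1
t 24.4 slide 47.04 lat 0.85 Fy 4.41 Fx 0.23 Fz 5.7 T [ 1.141 -0.364 -0.072] yaw -3.13 pos [533.04  31.69  61.21] w 49.2
[ 0.25560428  0.78381632 -0.56677058  1.97017596  0.73363834  0.59631595
  0.70949944]
```

```bash
python3 -m inch '[0.4,0,0,0,0,3,0, 0.4,0,0,0,0,7,0, 0.4,0,0,0,0,10,0, 0.4,0,0,0,0,10,0]'>/dev/null; python3 st.py|head -1; python3 -m inch '[0.4,0,0,0,0,3,0, 0.4,0,0,0,0,7,0, 0.4,0,0,0,0,10,0, 0.4,0,0,0,0,10,0]'>/dev/null; python3 st.py|head -1;
```

```text
t 24.8 slide 47.12 lat 0.83 Fy 5.47 Fx 0.22 Fz 4.46 T [ 1.118 -0.392 -0.052] yaw -13.15 pos [533.    31.62  61.21] w 48.7
t 25.2 slide 47.25 lat 0.87 Fy 5.22 Fx -0.55 Fz 4.52 T [ 1.045 -0.4   -0.045] yaw -23.15 pos [532.99  31.48  61.21] w 49.4
```

```bash
python3 -c "
from h import *
d=snap('wrist','w18')
"
```

```text
(no output)
```

View pics/w18.png

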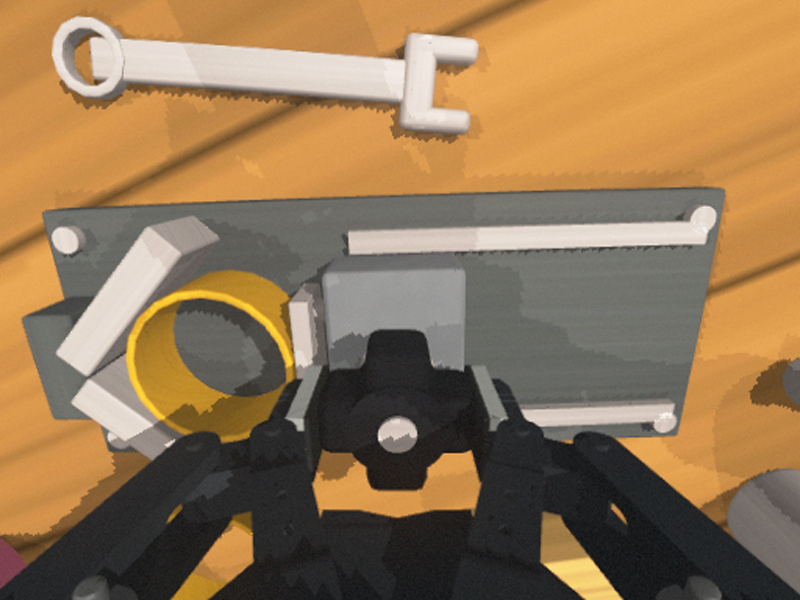

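The knob turns with the gripper and has done 30° freely. The band is still against the pad and the V. Continuing in small increments.

```bash
python3 -m inch '[0.4,0,0,0,0,2,0, 0.4,0,0,0,0,4,0]'>/dev/null; python3 st.py|head -1; python3 -m inch '[0.4,0,0,0,0,2,0, 0.4,0,0,0,0,4,0]'>/dev/null; python3 st.py|head -1; python3 -m inch '[0.4,0,0,0,0,2,0, 0.4,0,0,0,0,4,0]'>/dev/null; python3 st.py|head -1; python3 -m inch '[0.4,0,0,0,0,2,0, 0.4,0,0,0,0,4,0]'>/dev/null; python3 st.py|head -1;
```

```text
t 25.45 slide 47.23 lat 0.87 Fy 4.76 Fx -0.3 Fz 5.62 T [ 1.047 -0.333 -0.007] yaw -27.15 pos [532.99  31.5   61.21] w 49.0
t 25.65 slide 47.27 lat 0.85 Fy 4.98 Fx -0.62 Fz 4.65 T [ 1.005 -0.278  0.055] yaw -31.15 pos [532.96  31.47  61.21] w 49.1
t 25.85 slide 47.33 lat 0.86 Fy 5.49 Fx -0.3 Fz 5.7 T [ 1.116 -0.327  0.013] yaw -35.15 pos [532.95  31.41  61.19] w 49.4
t 26.05 slide 47.35 lat 0.86 Fy 5.42 Fx -1.23 Fz 5.97 T [ 1.031 -0.294  0.035] yaw -39.15 pos [532.93  31.39  61.2 ] w 49.4
```

```bash
python3 -m inch '[0.4,0,0,0,0,2,0, 0.4,0,0,0,0,4,0]'>/dev/null; python3 st.py|head -1; python3 -m inch '[0.4,0,0,0,0,2,0, 0.4,0,0,0,0,4,0]'>/dev/null; python3 st.py|head -1; python3 -m inch '[0.4,0,0,0,0,2,0, 0.4,0,0,0,0,4,0]'>/dev/null; python3 st.py|head -1; python3 -m inch '[0.4,0,0,0,0,2,0, 0.4,0,0,0,0,4,0]'>/dev/null; python3 st.py|head -1;python3 -m inch '[0.4,0,0,0,0,2,0, 0.4,0,0,0,0,4,0]'>/dev/null; python3 st.py|head -1;
```

```text
t 26.25 slide 47.42 lat 0.84 Fy 4.96 Fx -0.76 Fz 5.56 T [ 1.017 -0.27   0.083] yaw -43.15 pos [532.89  31.34  61.18] w 49.2
t 26.45 slide 47.44 lat 0.81 Fy 4.5 Fx -0.4 Fz 5.25 T [ 1.024 -0.305  0.009] yaw -47.15 pos [532.87  31.33  61.19] w 49.1
t 26.65 slide 47.49 lat 0.82 Fy 4.37 Fx -0.25 Fz 5.68 T [ 0.971 -0.219  0.014] yaw -51.15 pos [532.85  31.27  61.2 ] w 49.2
t 26.85 slide 47.51 lat 0.79 Fy 5.54 Fx -0.73 Fz 5.74 T [ 1.022 -0.287  0.015] yaw -55.15 pos [532.81  31.27  61.2 ] w 49.2
t 27.05 slide 47.51 lat 0.79 Fy 4.37 Fx -0.14 Fz 6.15 T [ 0.977 -0.268  0.07 ] yaw -59.15 pos [532.82  31.26  61.23] w 49.3
```

```bash
python3 -m inch '[0.4,0,0,0,0,2,0, 0.4,0,0,0,0,4,0]'>/dev/null; python3 st.py|head -1; python3 -m inch '[0.4,0,0,0,0,2,0, 0.4,0,0,0,0,4,0]'>/dev/null; python3 st.py|head -1; python3 -m inch '[0.4,0,0,0,0,2,0, 0.4,0,0,0,0,4,0]'>/dev/null; python3 st.py|head -1; python3 -m inch '[0.4,0,0,0,0,2,0, 0.4,0,0,0,0,4,0]'>/dev/null; python3 st.py|head -1;python3 -m inch '[0.4,0,0,0,0,2,0, 0.4,0,0,0,0,4,0]'>/dev/null; python3 st.py|head -1;
```

```text
t 27.25 slide 47.6 lat 0.77 Fy 5.24 Fx 0.73 Fz 6.99 T [ 1.032 -0.275  0.055] yaw -63.16 pos [532.76  31.19  61.2 ] w 49.3
t 27.45 slide 47.62 lat 0.74 Fy 5.91 Fx -0.48 Fz 6.7 T [ 1.025 -0.258  0.046] yaw -67.16 pos [532.73  31.18  61.19] w 49.1
t 27.65 slide 47.64 lat 0.69 Fy 4.79 Fx 0.1 Fz 6.34 T [ 1.021 -0.203  0.045] yaw -71.15 pos [532.68  31.18  61.19] w 49.3
t 27.85 slide 47.7 lat 0.66 Fy 4.2 Fx -0.98 Fz 6.73 T [ 1.076 -0.22   0.035] yaw -75.16 pos [532.63  31.14  61.17] w 49.4
t 28.05 slide 47.68 lat 0.64 Fy 5.52 Fx -0.9 Fz 6.65 T [ 1.038 -0.201 -0.019] yaw -79.15 pos [532.62  31.17  61.2 ] w 49.2
```

```bash
python3 -m inch '[0.4,0,0,0,0,2,0, 0.4,0,0,0,0,4,0]'>/dev/null; python3 st.py|head -1; python3 -m inch '[0.4,0,0,0,0,2,0, 0.4,0,0,0,0,4,0]'>/dev/null; python3 st.py|head -1; python3 -m inch '[0.4,0,0,0,0,2,0, 0.4,0,0,0,0,4,0]'>/dev/null; python3 st.py|head -1; python3 -m inch '[0.4,0,0,0,0,2,0, 0.4,0,0,0,0,4,0]'>/dev/null; python3 st.py|head -1;python3 -m inch '[0.4,0,0,0,0,2,0, 0.4,0,0,0,0,4,0]'>/dev/null; python3 st.py|head -1;python3 -c "
from cell import ctrl
print(ctrl.read_state()['qpos'])"
```

```text
t 28.25 slide 47.72 lat 0.6 Fy 4.37 Fx -0.89 Fz 5.48 T [ 1.091 -0.148  0.046] yaw -83.16 pos [532.56  31.15  61.19] w 49.1
t 28.45 slide 47.76 lat 0.55 Fy 5.42 Fx -0.76 Fz 6.9 T [ 1.068 -0.163  0.01 ] yaw -87.15 pos [532.5   31.12  61.17] w 48.8
t 28.65 slide 47.77 lat 0.53 Fy 4.71 Fx -0.88 Fz 7.23 T [ 0.988 -0.113  0.032] yaw -91.15 pos [532.48  31.12  61.19] w 49.2
t 28.85 slide 47.74 lat 0.52 Fy 5.12 Fx -1.73 Fz 7.18 T [ 1.098 -0.113  0.035] yaw -95.15 pos [532.48  31.15  61.2 ] w 48.8
t 29.05 slide 47.8 lat 0.47 Fy 4.8 Fx -0.2 Fz 7.19 T [ 1.086 -0.077 -0.016] yaw -99.15 pos [532.42  31.12  61.18] w 49.3
[-0.02269205  0.72153536 -0.13175841  1.97860635  0.19586905  0.45019428
 -0.45812766]
```

```bash
python3 -m inch '[0.4,0,0,0,0,2,0, 0.4,0,0,0,0,4,0]'>/dev/null; python3 st.py|head -1; python3 -m inch '[0.4,0,0,0,0,2,0, 0.4,0,0,0,0,4,0]'>/dev/null; python3 st.py|head -1; python3 -m inch '[0.4,0,0,0,0,2,0, 0.4,0,0,0,0,4,0]'>/dev/null; python3 st.py|head -1; python3 -m inch '[0.4,0,0,0,0,2,0, 0.4,0,0,0,0,4,0]'>/dev/null; python3 st.py|head -1;python3 -m inch '[0.4,0,0,0,0,2,0, 0.4,0,0,0,0,4,0]'>/dev/null; python3 st.py|head -1;python3 -c "
from cell import ctrl
print(ctrl.read_state()['qpos'])"
```

```text
t 29.25 slide 47.81 lat 0.45 Fy 4.65 Fx -1.14 Fz 7.09 T [ 1.034 -0.115  0.028] yaw -103.15 pos [532.39  31.11  61.17] w 49.4
t 29.45 slide 47.8 lat 0.37 Fy 4.55 Fx -2.01 Fz 7.45 T [ 1.132 -0.097  0.03 ] yaw -107.15 pos [532.32  31.15  61.18] w 49.0
t 29.65 slide 47.81 lat 0.34 Fy 4.1 Fx -1.02 Fz 7.42 T [ 1.084 -0.117  0.185] yaw -111.15 pos [532.29  31.16  61.17] w 49.1
t 29.85 slide 47.79 lat 0.33 Fy 5.34 Fx -1.02 Fz 7.06 T [ 1.005 -0.12   0.751] yaw -114.98 pos [532.29  31.18  61.18] w 49.2
t 30.05 slide 47.78 lat 0.29 Fy 5.71 Fx -2.03 Fz 7.57 T [ 1.074 -0.111  0.682] yaw -118.98 pos [532.25  31.19  61.17] w 48.8
[-0.08014823  0.71941587 -0.04532217  1.98032524  0.06604419  0.44056082
 -0.67969511]
```

Free torque was about 0.03 N·m. It rose to 0.19 at yaw −111.15° and 0.75 at −115°, so the snug point is −111.1° (118° = 2.06 rad, inside the stated range). The final yaw should be −156.2°, which leaves about 37° to go.

```bash
python3 -m inch '[0.4,0,0,0,0,2,0, 0.4,0,0,0,0,4,0, 0.4,0,0,0,0,6,0, 0.4,0,0,0,0,8,0, 0.4,0,0,0,0,10,0, 0.4,0,0,0,0,12,0]'>/dev/null; python3 st.py|head -1; python3 -m inch '[0.4,0,0,0,0,2,0, 0.4,0,0,0,0,4,0, 0.4,0,0,0,0,6,0, 0.4,0,0,0,0,8,0, 0.4,0,0,0,0,10,0, 0.4,0,0,0,0,12,0]'>/dev/null; python3 st.py|head -1;python3 -c "
from h import *
from cell import ctrl
print(ctrl.read_state()['qpos'])
snap('wrist','w19')"
```

```text
t 30.65 slide 47.79 lat 0.1 Fy 4.6 Fx -2.19 Fz 7.34 T [ 1.058 -0.025  0.742] yaw -130.97 pos [532.07  31.25  61.15] w 49.0
t 31.25 slide 47.72 lat 0.02 Fy 4.63 Fx -1.1 Fz 7.49 T [ 1.104 -0.1    0.685] yaw -142.97 pos [532.02  31.35  61.15] w 49.0
[-0.14805563  0.72119464  0.05746903  1.9822701  -0.09410258  0.43866946
 -0.94424554]
```

View pics/w19.png

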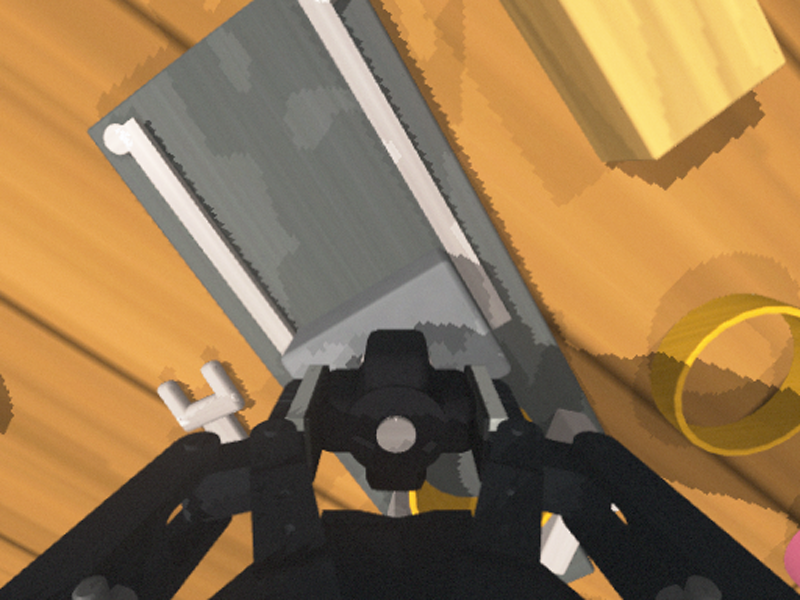

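```bash
python3 -m inch '[0.4,0,0,0,0,2,0, 0.4,0,0,0,0,4,0, 0.4,0,0,0,0,6,0, 0.4,0,0,0,0,8,0, 0.4,0,0,0,0,10,0, 0.4,0,0,0,0,12,0, 0.4,0,0,0,0,13.2,0, 0.4,0,0,0,0,13.2,0]'>/dev/null; python3 st.py|head -1
```

```text
t 32.1 slide 47.66 lat -0.08 Fy 5.01 Fx -1.62 Fz 7.18 T [ 1.119 -0.022  0.595] yaw -156.13 pos [531.95  31.44  61.14] w 49.3
```

```bash
python3 -m inch '[0.4,-0.07,0,-0.07,0,0,0, 0.4,-0.14,0,-0.14,0,0,0, 0.4,-0.14,0,-0.14,0,0,0]'>/dev/null; python3 st.py|head -1; python3 -m inch '[0.6,0,0,0,0,0,0, 0.8,0,0,0,0,0,0, 1,0,0,0,0,0,0, 1,0,0,0,0,0,0, 1,0,0,0,0,0,0]'>/dev/null; python3 st.py|head -1;python3 -c "
from h import *
snap('wrist','w20')"
```

```text
t 32.4 slide 47.56 lat -0.09 Fy 1.99 Fx -0.33 Fz 9.34 T [0.427 0.185 0.637] yaw -156.17 pos [531.97  31.54  61.14] w 49.2
t 32.9 slide 48.45 lat 0.03 Fy 0.05 Fx -0.28 Fz -0.13 T [ 0.065  0.02  -0.037] yaw -156.39 pos [531.77  30.66  60.14] w 85.2
```

View pics/w20.png

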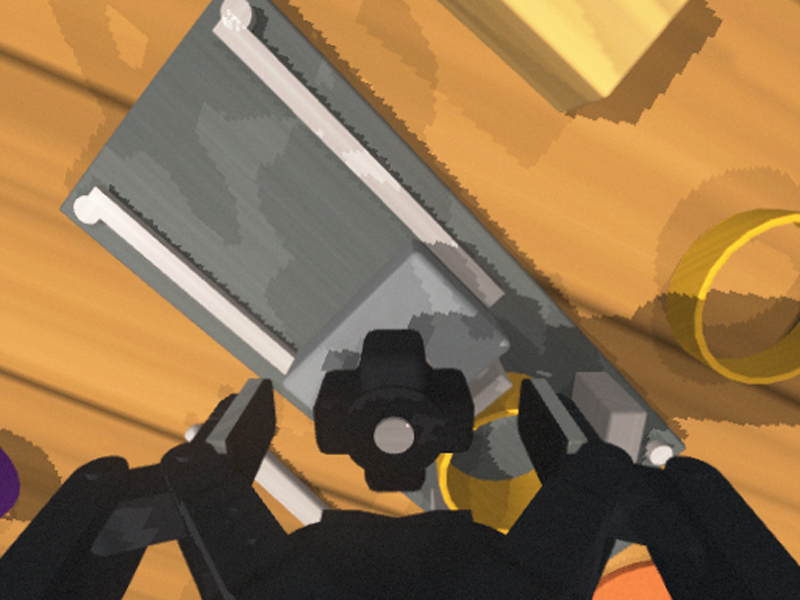

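```bash
python3 -m inch '[1,0,-0.5,0,0,0,0, 1,0,-2,0,0,0,0, 1,0,-4.5,0,0,0,0, 1,0,-8,0,0,0,0, 1,0,-11.5,0,0,0,0, 1,0,-14,0,0,0,0, 1,0,-14.5,0,0,0,0, 1,0,-14.5,0,0,0,0]'>/dev/null; python3 st.py|head -1;python3 -c "
from h import *
snap('wrist','w21')
go([430,-230,220],-156.4)"
```

```text
t 33.75 slide 48.0 lat 0.4 Fy -0.48 Fx -0.87 Fz -0.28 T [-0.037  0.039  0.015] yaw -156.36 pos [532.28  30.95 206.2 ] w 85.5
shift cm [19.76 -1.49 19.83] turn [0.01 0.04 0.02]
```

View pics/w21.png

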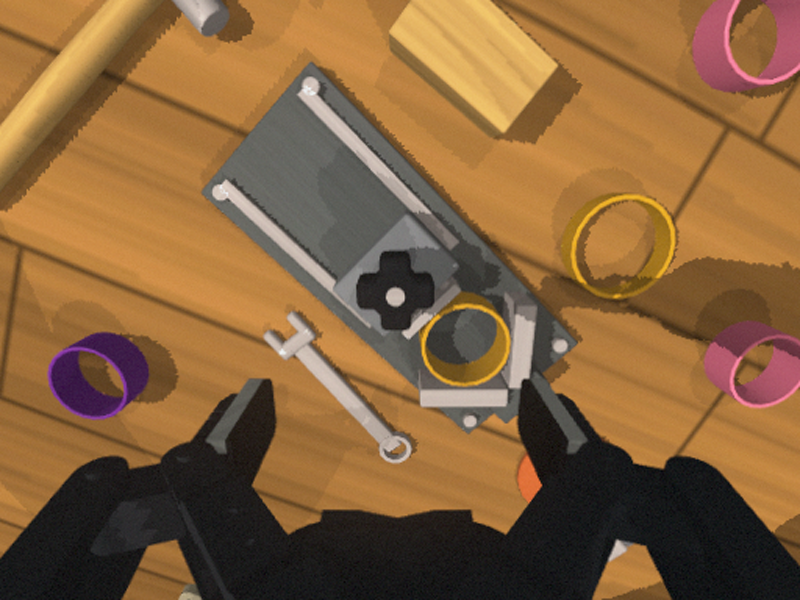

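Still clamped, with the band against both V faces and the pad. I'll clear the arm away for the top view.

```bash
python3 -m inch '[1,0.8,0,0.8,0,0,0, 1,2.5,-0.3,2.5,0,0,0, 1,5,-0.6,5,0,0,0, 1,7.8,-1,7.8,0,0,0, 1,10.6,-1.5,10.6,0,0,0, 1,13.4,-1.5,13.4,0,0,0, 1,16,-1.5,16,0,0,0, 1,18.3,-1.5,18.3,0,0,0, 1,19.5,-1.5,19.5,0,0,0, 1,19.8,-1.5,19.8,0,0,0, 1,19.8,-1.5,19.8,0,0,0]'; python3 -c "
from h import *
snap('top','t22',(160,145,290,235),6)
snap('side','s22',(195,170,315,265),6)"
```

```text
clock: 34.9
eef_pos: [428.9, -230.2, 219.4]
tool_rot: [-1.572, -0.001, -2.731]
force: [0.7, 0.6, -0.5]
width: 85.5
```

View pics/t22.png

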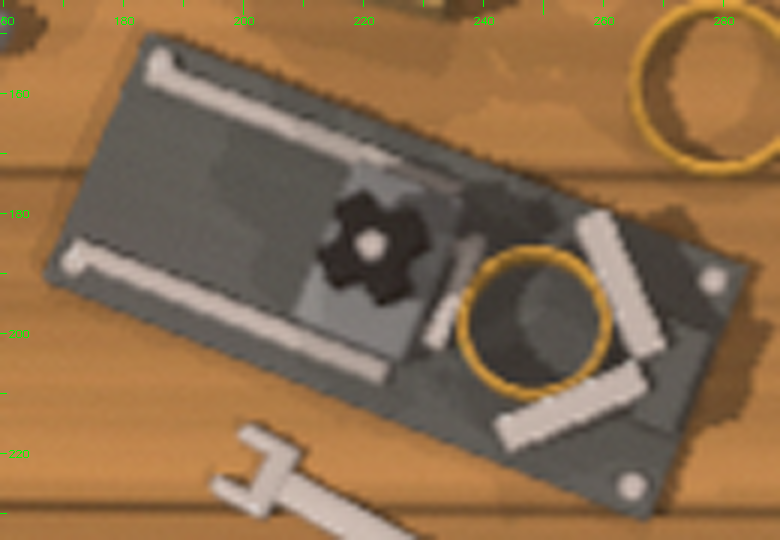

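View pics/s22.png

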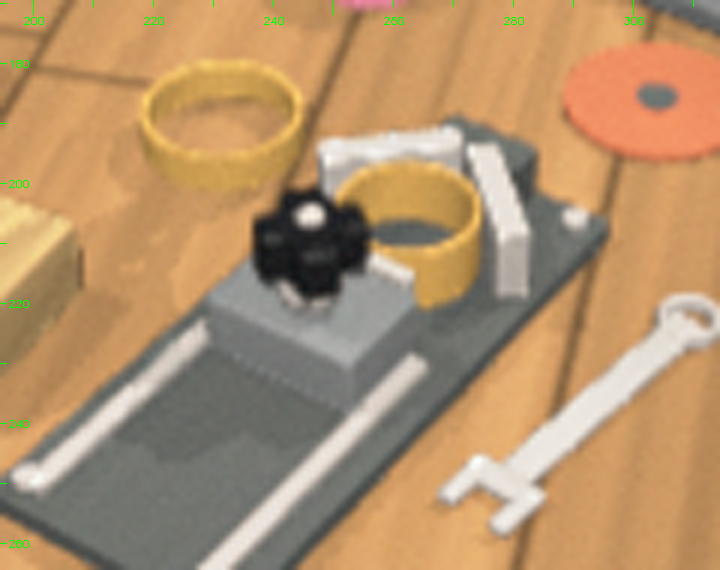

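```bash
python3 - <<'E'
from h import *
d=load('t22')
f=lambda x,y:(160+(x+.5)/6-.5,145+(y+.5)/6-.5)
c=np.array([530.5,24.5]);a=np.radians(-21.2);ex=np.array([np.cos(a),np.sin(a)]);ey=np.array([-ex[1],ex[0]])
F=lambda p:np.array([(p[:2]-c)@ex,(p[:2]-c)@ey])
# outer rim readings
R=[(457,323),(612,323),(534,246),(534,400),(481,268),(588,268),(481,377),(588,377)]
P=np.array([F(onz(d,f(*v),48)) for v in R]);print('centre',P[:4].mean(0),P[4:].mean(0))
ctr=P[:4].mean(0);print('r',np.linalg.norm(P-ctr,axis=1).round(1))
k=F(onz(d,f(371,244),93.5));print('knob',k,'knob-band y',k[1]-ctr[1])
for nm,A,B in(('L',(577,228),(635,357)),('T',(495,428),(632,364))):
    A=F(onz(d,f(*A),52));B=F(onz(d,f(*B),52));t=(B-A)/np.linalg.norm(B-A);print(nm,abs((ctr-A)@[-t[1],t[0]]))
# lobes corner-based: tips
for v in[(345,193),(431,236),(411,300),(318,254)]:
    q=onz(d,f(*v),90)-onz(d,f(371,246),90);print(np.degrees(np.arctan2(q[1],q[0]))%90)
E
```

```text
centre [ -1.20707726 -71.31216391] [ -0.94985694 -71.33326918]
r [35.5 35.7 35.7 35.5 35.4 35.4 34.9 35.1]
knob [0.15490691 6.58304926] knob-band y 77.8952131624714
L 35.588271168054945
T 36.56143719320198
26.8551336368752
9.981284189532687
37.089357463803054
9.087162515522877
```

```bash
python3 - <<'E'
from h import *
cropsave(load('t22'),'t22z',(232,178,276,222),13)
cropsave(load('s22'),'s22z',(240,185,290,225),14)
d=load('t22');print(-np.array(d['R']).T@d['t'])
E
```

```text
[ 353.99621189  -65.01958042 1327.98711294]
```

View pics/t22z.png

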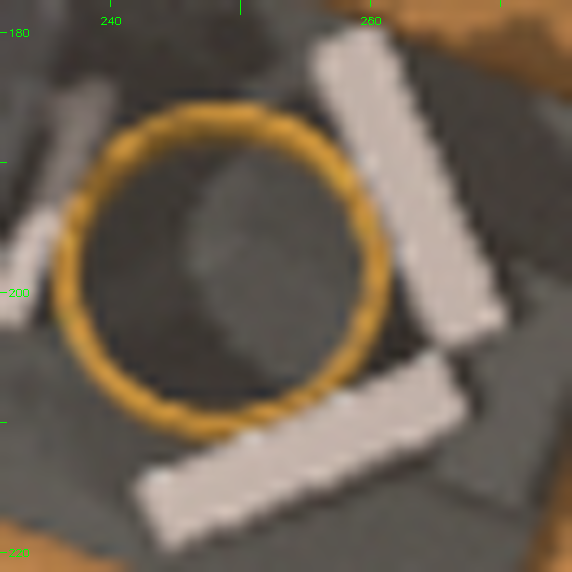

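View pics/s22z.png

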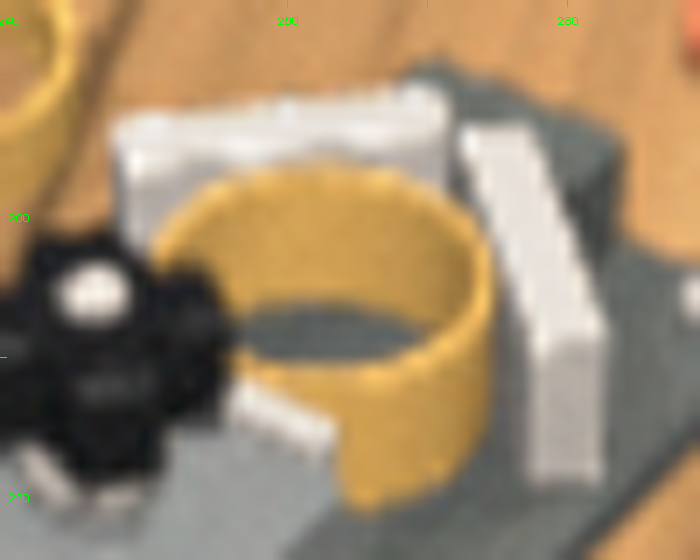

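The top view (t22) shows the band's rim against both V blocks, at crop (400,235) and (310,405), with the pad still partly pressed (knob to band 77.9 mm against 81 mm free). Nothing is touching the robot. Handing in.

```bash
python3 -c "
from cell import finish_job,ctrl
print(ctrl.read_state()['clock']);print(finish_job())"
```

```text
35.0
the job is handed in; nothing more can be done
None
```

The band is clamped in the V and the jaw is locked. I handed the job in at 35 s of the 72 s allowed, with the arm clear and touching nothing.

- **Seating:** On the first slide by the knob, the band seemed to catch on one V face, about 2–3 mm off the other. I backed the jaw off and pushed the band gently onto each face with the closed fingers inside it, stalling at about 4 N each. Then I slid the jaw in again until the pad was pressed about 3.5 mm of its 8 mm.
- **Locking:** The knob turned freely for about 118°, at roughly 0.03 N m. The resistance rose sharply to about 0.7 N m at tool yaw −111.1°. I stopped at −156.1°, which is 45.0° more.
- **Last checks:** The top view after release shows the band's rim against both V faces and the pad still partly pressed (knob to band 77.9 mm against 81 mm free). In the pictures the bystanders I could see showed no sign of having moved.
- **Disagreements:** The measured gaps at the two faces varied by about 1 mm between views. The last top-view numbers were 0.2 mm and 1.1 mm, which is near what these pictures can resolve, while the close crop shows contact at both. I tried to read the knob's angle from the top view and the readings scattered too much to use, so the 45° rests on the measured tool rotation, and the wrist pictures showed the knob turning with the gripper.

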